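# Swap the battery packs on the bench charger

## Task

The charged battery pack of the hot-air gun is latched on the bench charger and the flat one stands on the bench. Press the charger's sprung catch so that the charged pack is let go, slide it out of the dovetail and stand it on the bench; then slide the flat pack into the dovetail, terminal end first, until it is fully home and the catch holds it. Work gently: stop pushing once the pack is felt against the end stop, do not force the charger, catch or packs, set the pack down softly, and do not disturb the other things on the bench.

Things in the scene. Friction and masses are not known exactly. Their poses are not given: they have to be found in the camera images.
- charger: Charger, mid-grey, screwed to the bench, 186 x 84 mm. x points level along the dovetail, the way a pack is pushed in; z up. Origin on the underside, 50 mm before the end stop. Flat deck 32 mm above the bench, from x -104 to +50; from -104 to -21 it is a bare apron where a pack's foot can be laid level before it is slid in
- charger_stop (a point): On the deck (32 mm above the bench), centre line, foot of the hard upright end stop (grey housing, 32 high, 32 long); axes as charger. Two black rails, 10 mm high, faces leaning in 30 degrees, 1.2 mm play each side of a pack's foot, reach from it 58 mm back; before them a mouth 13 mm long flares by 4 mm each side
- catch_pad (a point): Middle of the top of the catch's light-grey ribbed press pad, 20 x 13 mm, 6 mm above the deck, 110 mm before the end stop. Press straight down: 5 mm of travel, 3.6 N at first, 8 N at the bottom, plus 1 to 2 N of friction under the latched pack. Pressed 4 mm or more it lets the pack go; an ejector then pushes it 13 mm or more out, so that it cannot hook again
- catch (a joint): How far the catch is pressed down, 0 (up) to 0.005 m. Pad and tooth are one bar. The ramped tooth, 4 mm high, between the rails, yields to a pack pushed in and snaps up behind it in the last 1 mm before the end stop. Reaching that takes a push of 11 to 18 N (friction varies; bearing down adds to it), under which an arm lags behind its target: go on until the stop is felt
- ejector (a joint): Steel plunger, 10 mm thick, 24 mm above the deck in the end stop, 0 (fully out) to 0.014 m (pack home). Its damped spring pushes a pack outward over the last 14 mm, with 7 N when out and 11 N at home; a pack that is not caught is pushed out again
- charged_pack_mid (a point): Centre, half-way up, of the charged pack, latched on the charger at the start. Black rounded block 76 (x) x 54 (y) x 36 mm above a dovetail foot; 51 mm high in all, about 0.32 kg. x points to the terminal end (two brass slots; goes in first), away from the three thumb ridges on top; z up. Grasp it across the 54 mm, by the upper half of the block
- charged_pack_nose (a point): Terminal end of the charged pack's foot, 36 mm from its centre along x, at the same height. The grey foot is 72 long, 48 wide below and 10 high; the block begins 15 mm above the underside. A groove in the underside, 18 wide and 8 high, closed by a bar in its first 10 mm at the terminal end, clears the pad and the tooth
- flat_pack_mid (a point): Centre, half-way up, of the flat pack, which is the same as the charged one in shape, size and axes; it stands alone on the bench, left of the charger, at the start
- flat_pack_nose (a point): Terminal end of the flat pack's foot, 36 mm from its centre along x, at the same height. Fully home, it lies 0 to 2 mm before the end stop
- charged_pack: The charged pack; origin in the middle of the foot's underside, 25.5 mm below its centre, axes the same
- flat_pack: The flat pack; origin in the middle of the foot's underside, 25.5 mm below its centre, axes the same
- end_stop: The end stop alone, the grey housing at the far end of the charger that carries the brass terminals: hard, takes no more than 20 N; origin as charger
- workbench: The workbench; its top is the work surface, z = 0. The open bench to the right of the charger, 0.14 to 0.2 m from its centre line, has room for a pack; beyond it lies a hot-air gun
- tape_roll: roll of masking tape, 93 mm across, 24 mm high; a bystander, to be left alone
- oxide_tin: small open tin, 59 mm across, 45 mm high; a bystander, to be left alone
- stick_box: small wooden box, 81 x 126 x 45 mm; a bystander, to be left alone
- chopstick: wooden stick, about 215 mm long, 8 mm thick; a bystander, to be left alone
Mind the look-alikes: they are no part of the job. Leave any green look-alike of the flat_pack alone.

How it is judged:
On the way, in this order (a step that is already met when the one before it is completed fails the run):
1. the catch is pressed and the charged pack springs at least 8 mm out of its home position (x of charged_pack_nose in the frame of charger_stop below -0.009 m), for 0.1 s.
2. the charged pack stands upright on the bench, let go and at rest (height (world z) of charged_pack_mid below 0.03 m and angle between charged_pack_mid's own z axis and vertical below 0.1 rad and linear speed of charged_pack below 0.02 m/s and contact force between the fingers and charged_pack below 0.1 N), for 0.2 s.
At the end, for the whole second after the job is handed in: Charged pack: upright (within 0.1 rad) on the bench, at rest, not touched. Flat pack: in the dovetail, terminal end within 3 mm of the end stop, within 3 mm of the centre line and of its height on the deck, square (0.06 rad), held by the catch, at rest, not touched (all of step 2 and x of flat_pack_nose in the frame of charger_stop above -0.003 m and y of flat_pack_nose in the frame of charger_stop between -0.003 and 0.003 m and z of flat_pack_nose in the frame of charger_stop between 0.0225 and 0.0285 m and angle between the x axis of flat_pack_mid and the x axis of charger_stop, either way round below 0.06 rad and angle between flat_pack_mid's own z axis and vertical below 0.06 rad and linear speed of flat_pack below 0.01 m/s and contact force between the fingers and flat_pack below 0.1 N).
It fails at once if the end stop and its terminals are rammed with more than 20 N (contact force between end_stop and anything else above 20 N).
It fails at once if the fingers press the charger or its catch with more than 60 N (contact force between the fingers and charger above 60 N).
It fails at once if a pack is forced in the rails: all the contact forces on the charger add up to more than 100 N (contact force between charger and anything else above 100 N).
It fails at once if the charged pack is put down with more than 40 N (contact force between charged_pack and workbench above 40 N).
It fails at once if a bystander (tape roll, small tin, wooden box or stick) is moved by more than 30 mm (distance of any of tape_roll, oxide_tin, stick_box, chopstick from where it was at the start of the episode above 0.03 m).
It also fails if it takes over 72 s, if anything falls off the work surface, if the arm or the gripper's body presses on something with over 40 N, if the wrist force passes 120 N, or if a joint passes its speed limit or range.

## Robot

A 7-joint arm with a two-finger parallel gripper is mounted at the origin on a cart in front of the work surface, level with it; the furniture and walls round the work are solid. World frame = base frame: x ahead of the robot, y to its left, z up, the work surface at z = 0. Lengths are in m, angles in rad, forces in N, time in s.
With the tool pointing down it reaches from about 0.4 to 0.875 m from the base axis. Payload 19.3 kg.
Tool frame: the origin (TCP) lies at the very end of the fingers, on their centre line; the grasp point (between the pads) lies 19 mm behind it; z points along the fingers, y is the direction in which the jaws open and shut (so a half turn about z gives the same grasp; the last joint's range is limited). The gripper opens to 85 mm and grips with 20 to 120 N. Pads are 22 mm wide; open, the fingers measure 114 mm over their backs; the gripper's body (76 mm by 85 mm) begins 54 mm behind the grasp point. The pads swing forward as they close: fully open they stand 13 mm farther back than shut.
Start: joints at [1.102, 0.521, -0.036, 1.599, 0.021, 1.021, -0.113], TCP at [0.243, -0.576, 0.231] pointing down, gripper open.
Joint ranges: [-2.91, 2.91], [-0.3, 2.13], [-1.5, 1.42], [0.17, 2.43], [-1.26, 4.41], [0.16, 1.93], [-2.52, 2.52]. Speed limits (rad/s): [1.89, 1.89, 2.39, 2.39, 3.01, 3.01, 3.01].

## Interface

Orientations are given as [roll, pitch, yaw] about the fixed x, y, z axes, in that order (R = Rz(yaw) Ry(pitch) Rx(roll)).
In Python, from workcell import bot gives the robot as it stands.
- The arm moves only by the tool apply_moves, never from a script. Its argument "commands" is a list of rows, each an object with "travel": the shift along the tool's x, y, z in m, a list of three; "twist": the turn, a rotation vector about the tool's x, y, z in degrees, a list of three; "claw": the finger opening in m, from 0 to 0.0854. A call has 1 to 10 rows; each row is the pose to reach, as a shift and turn from the pose commanded when the call began, along the tool's axes at that moment; what a row does not reach only later rows make up. A row lasts 1/10 s, in which the tool goes at most 50 mm and 8.59 degrees, less where a joint would pass 70% of its speed; a pose out of reach is approached as far as the arm can. A call with a gripper value outside its range is refused whole. The fingers move at their own pace and stop on an object; "force" is the grip in N (left out, the last holds). Time passes only in rows, so rows that repeat a pose let the fingers close. It gives the time, the measured TCP pose, the force and the opening at its end, in the units of the state.
- bot.observe(): the state, without advancing time (a new reading comes with each control period).
- bot.grab_frame(name): name is "scene" or "top" or "wrist"; returns a dict with "frame" (420x560x3 uint8, blue, green, red), "fx", "fy", "cx", "cy" (pixels), "dist" ([k1, k2, p1, p2, k3] as OpenCV has them; the pictures are not rectified), "pose" (4x4, takes a point from camera to world coordinates); the wrist camera has in their place "tool_from_camera" (4x4, takes a point from camera to tool coordinates, whose origin is the TCP and whose axes are the flange's). Camera axes: x right, y up, looking along -z (the intrinsics and any distortion apply to the point x, -y, -z); pixel columns grow to the right and rows downward; lengths in m; the calibration is good to about 2 mm. A picture is of the moment at which its call begins: read the wrist's pose just before it. There is no depth.
- bot.job_done(): hands the job in, once; it reports no verdict.
The state is a dict: "clock": time; "qpos": joint angles; "qd": joint speeds; "joint_efforts": joint torques, N m; "position": TCP position; "tool_rot": TCP orientation; "force": force on the tool from outside, world axes, zero at the start; "moment": the same for the moment, N m; "grip_width": finger opening in m.
Only numpy, scipy, OpenCV 4.12 (cv2) and the standard library are available. Lean on these libraries where they do the work, as an engineer would, in place of code of your own. Each camera call takes 0.05 s, during which the arm holds its last target.

## Working session

There is one attempt and no reset: what is moved stays moved. The work goes in short steps, Python scripts to look and compute and a tool call to move; the robot and the scene stay as the last step left them, time stands still between calls to the robot, and variables do not carry over. Pictures are saved under pics/ and viewed, and the job is handed in when it is done.

Besides the shell and the picture viewer there is one more tool, called after ">>>" as name(argument=value, ...), one argument or row to a line, values as JSON. apply_moves: Moves the arm, as the interface text tells. Its arguments: {"type":"object","properties":{"commands":{"type":"array"},"force":{"type":"number"}},"required":["commands"]}

```bash
mkdir -p pics; ls; python3 - <<'E'
from workcell import bot
import cv2
s=bot.observe(); print(s)
for n in ("scene","top","wrist"):
    f=bot.grab_frame(n); cv2.imwrite(f"pics/{n}0.png",f["frame"])
    print(n,{k:(v.tolist() if hasattr(v,'tolist') else v) for k,v in f.items() if k!="frame"})
    import pickle; pickle.dump(f,open(f"pics/{n}0.pkl","wb"))
E
```

```text
pics
{'clock': 0.0, 'qpos': array([ 1.10180918,  0.52202151, -0.0363022 ,  1.60002433,  0.02119143,
        1.02111415, -0.11276272]), 'qd': array([-0.00087534,  0.00040361, -0.00027893,  0.00150526,  0.00075654,
        0.0004971 ,  0.00132639]), 'joint_efforts': array([ 3.87241471e-04, -9.27129936e+01,  1.97998300e+00, -3.69930625e+01,
        1.77989923e-02,  8.24909192e-03, -5.30180409e-05]), 'position': array([ 0.24250327, -0.57565086,  0.2307155 ]), 'tool_rot': array([-3.14041351e+00,  9.10246794e-05,  3.98788469e-01]), 'force': array([-0.03459507,  0.34036391, -0.18438541]), 'moment': array([ 0.06704701,  0.037203  , -0.01862412]), 'grip_width': 0.08508592478357913}
scene {'fx': 444.2725081885894, 'fy': 444.2725081885894, 'cx': 272.95862280527183, 'cy': 207.06625198510042, 'dist': [0.02858629628309683, 0.0, 0.0, 0.0, 0.0], 'pose': [[-0.7102435542951933, 0.5001345595035718, -0.4953983407040226, -0.20156177209294954], [-0.7037183578285914, -0.5227166530878917, 0.48119411201678586, 0.7937362037976871], [-0.018291157348874137, 0.6903859232159653, 0.7232100044856112, 0.845031944765
[... 257 characters left out ...]
953, 0.2381768389107656], [-0.9996793441873004, -0.025024847641725734, 0.0038685663697868564, 0.04337049619968765], [-9.295018606095238e-05, 0.15639973500752996, 0.9876938362923187, 1.7957630075856614], [0.0, 0.0, 0.0, 1.0]]}
wrist {'fx': 300.12315082389387, 'fy': 300.12315082389387, 'cx': 284.38010980997825, 'cy': 205.7175353908891, 'dist': [-0.0016173335348506155, 0.0, 0.0, 0.0, 0.0], 'tool_from_camera': [[-0.0005506735877330249, 0.9634125137779534, 0.2680224338644849, 0.06766798256496212], [0.9999995978451893, 0.00034080292408796237, 0.0008295557997615746, 0.0015854763989207044], [0.0007078616091851809, 0.2680227828924425, -0.9634123140081461, -0.14295003091850803], [0.0, 0.0, 0.0, 1.0]]}
```

View pics/scene0.png

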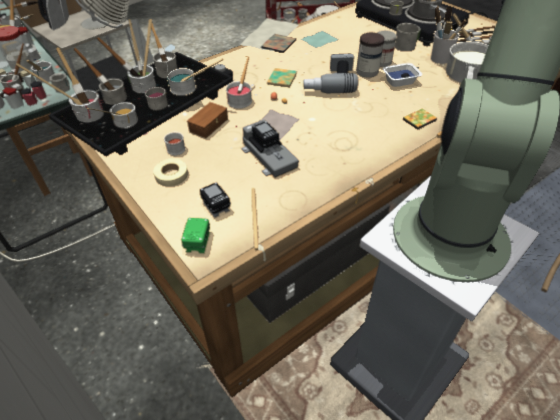

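View pics/top0.png

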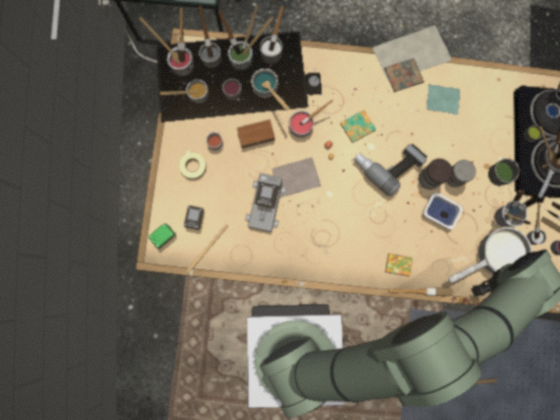

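```bash
cat > h.py <<'E'
import numpy as np, cv2, pickle
from scipy.spatial.transform import Rotation as R
def load(n): return pickle.load(open(f"pics/{n}.pkl","rb"))
def campose(f):
    return np.array(f["pose"]) if "pose" in f else f["T"]
def ray(f,uv):
    K=np.array([[f["fx"],0,f["cx"]],[0,f["fy"],f["cy"]],[0,0,1]])
    p=cv2.undistortPoints(np.array(uv,float).reshape(-1,1,2),K,np.array(f["dist"])).reshape(-1,2)
    d=np.c_[p[:,0],-p[:,1],-np.ones(len(p))]
    T=campose(f); return T[:3,3],d@T[:3,:3].T
def onplane(f,uv,z):
    o,d=ray(f,uv); t=(z-o[2])/d[:,2]; return o+t[:,None]*d
def proj(f,P):
    T=np.linalg.inv(campose(f)); P=np.atleast_2d(P)@T[:3,:3].T+T[:3,3]
    K=np.array([[f["fx"],0,f["cx"]],[0,f["fy"],f["cy"]],[0,0,1]])
    return cv2.projectPoints((P*[1,-1,-1]).reshape(-1,1,3),np.zeros(3),np.zeros(3),K,np.array(f["dist"]))[0].reshape(-1,2)
def tri(f1,u1,f2,u2):
    o1,d1=ray(f1,u1);o2,d2=ray(f2,u2)
    out=[]
    for a,b in zip(d1,d2):
        a=a/np.linalg.norm(a);b=b/np.linalg.norm(b)
        s=np.linalg.lstsq(np.c_[a,-b],o2-o1,rcond=None)[0]
        out.append(np.r_[(o1+s[0]*a+o2+s[1]*b)/2,np.linalg.norm(o1+s[0]*a-o2-s[1]*b)])
    return np.array(out)
def grabwrist(bot,name):
    s=bot.observe(); f=bot.grab_frame("wrist")
    T=np.eye(4);T[:3,:3]=R.from_euler('xyz',s["tool_rot"]).as_matrix();T[:3,3]=s["position"]
    f["T"]=T@np.array(f["tool_from_camera"]); pickle.dump(f,open(f"pics/{name}.pkl","wb")); cv2.imwrite(f"pics/{name}.png",f["frame"]); return f,s
def crop(f,name,x0,y0,w,h,k):
    c=f["frame"][y0:y0+h,x0:x0+w]; cv2.imwrite(f"pics/{name}.png",cv2.resize(c,None,fx=k,fy=k,interpolation=cv2.INTER_CUBIC))
def loc(s_pos,s_rot,P):  # world point -> tool coords
    return R.from_euler('xyz',s_rot).inv().apply(np.atleast_2d(P)-s_pos)
E
python3 - <<'E'
from h import *
t=load("top0");s=load("scene0")
crop(t,"ct",140,160,160,110,5); crop(s,"cs",140,110,180,130,4.4)
for n,u in (("charged",[267,192]),("flat",[194,217]),("green",[162,236])): print(n,onplane(t,[u],.05))
E
```

```text
charged [[0.56637828 0.08224257 0.05      ]]
flat [[0.48692117 0.3306488  0.05      ]]
green [[0.42497295 0.43916231 0.05      ]]
```

View pics/ct.png

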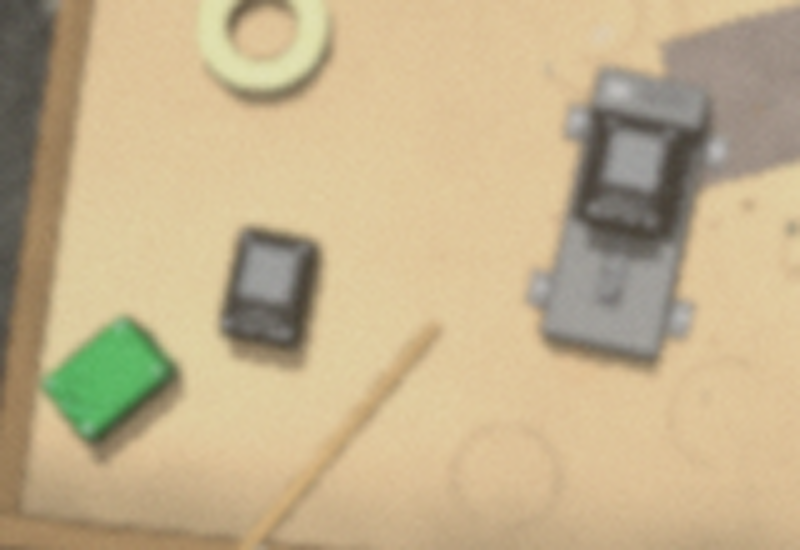

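View pics/cs.png

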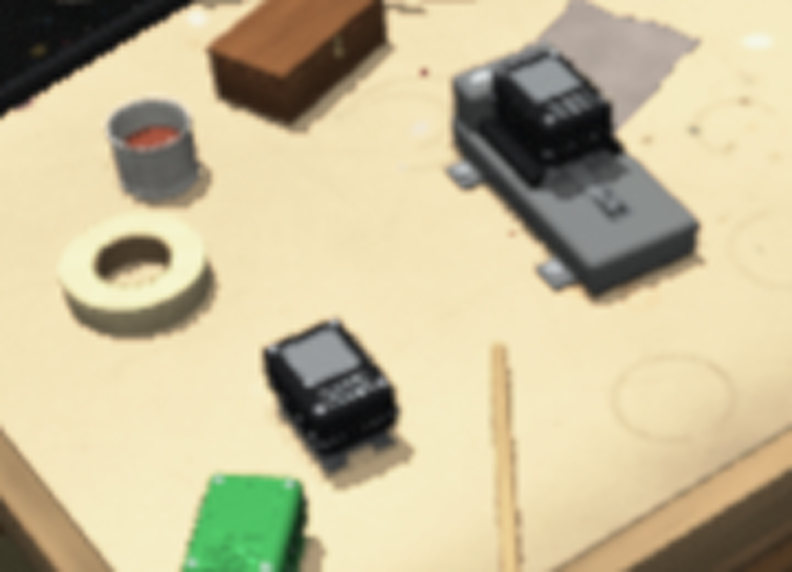

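View pics/wrist0.png

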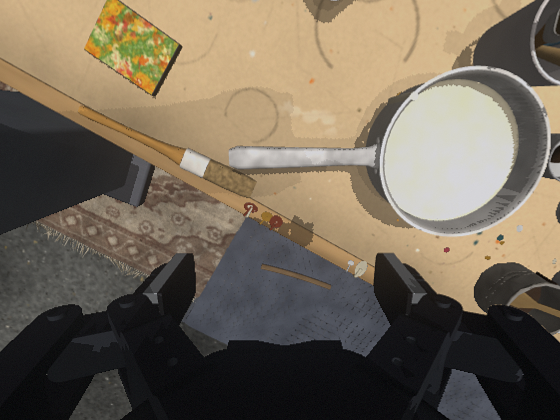

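```bash
cat >> h.py <<'E'
def plan(s,pos,yaw,p0=None,e0=None):
    """travel/twist from current pose to vertical tool pose"""
    p0=s["position"] if p0 is None else np.array(p0); e0=s["tool_rot"] if e0 is None else e0
    R0=R.from_euler('xyz',e0); Rt=R.from_euler('xyz',[np.pi,0,yaw])
    return np.round(R0.inv().apply(np.array(pos)-p0),4).tolist(), np.round((R0.inv()*Rt).as_rotvec(degrees=True),2).tolist()
E
python3 - <<'E'
from h import *
from workcell import bot
s=bot.observe()
for p,y in (([.40,-.40,.30],.25),([.47,-.26,.30],.1),([.48,.08,.30],-.17)): print(plan(s,p,y))
E
```

```text
([0.2133, -0.1009, -0.0691], [-0.05, 0.01, 8.52])
([0.3322, -0.2027, -0.069], [-0.05, 0.01, 17.12])
([0.4734, -0.5122, -0.0687], [-0.05, 0.02, 32.59])
```

>>> apply_moves(
  commands=[
    {"travel":[0.04,-0.02,-0.05],"twist":[0,0,2],"claw":0.085},
    {"travel":[0.08,-0.04,-0.069],"twist":[0,0,4],"claw":0.085},
    {"travel":[0.12,-0.06,-0.069],"twist":[0,0,6],"claw":0.085},
    {"travel":[0.16,-0.08,-0.069],"twist":[0,0,8],"claw":0.085},
    {"travel":[0.2,-0.1,-0.069],"twist":[0,0,10],"claw":0.085},
    {"travel":[0.24,-0.13,-0.069],"twist":[0,0,12],"claw":0.085},
    {"travel":[0.28,-0.16,-0.069],"twist":[0,0,15],"claw":0.085},
    {"travel":[0.31,-0.19,-0.069],"twist":[0,0,18],"claw":0.085},
    {"travel":[0.33,-0.23,-0.069],"twist":[0,0,20],"claw":0.085},
    {"travel":[0.35,-0.27,-0.069],"twist":[0,0,22],"claw":0.085},
  ],
)

```text
clock: 1.15
position: [0.4604, -0.1893, 0.3]
tool_rot: [-3.141, 0.0, 0.014]
force: [1.7, 1.0, -0.3]
grip_width: 0.0852
```

```bash
python3 - <<'E'
from h import *
from workcell import bot
s=bot.observe();print(s["position"],s["tool_rot"])
print(plan(s,[.48,.08,.30],-.17))
E
```

```text
[ 0.46037383 -0.18934523  0.30003091] [-3.14143499e+00  3.79073569e-04  1.36209040e-02]
([0.0233, -0.2691, 0.0001], [-0.01, 0.02, 10.52])
```

>>> apply_moves(
  commands=[
    {"travel":[0.003,-0.045,0],"twist":[0,0,2],"claw":0.085},
    {"travel":[0.007,-0.09,0],"twist":[0,0,4],"claw":0.085},
    {"travel":[0.01,-0.135,0],"twist":[0,0,6],"claw":0.085},
    {"travel":[0.014,-0.18,0],"twist":[0,0,8],"claw":0.085},
    {"travel":[0.018,-0.225,0],"twist":[0,0,10],"claw":0.085},
    {"travel":[0.02,-0.26,0],"twist":[0,0,10.5],"claw":0.085},
    {"travel":[0.023,-0.269,0],"twist":[0,0,10.5],"claw":0.085},
    {"travel":[0.023,-0.269,0],"twist":[0,0,10.5],"claw":0.085},
    {"travel":[0.023,-0.269,0],"twist":[0,0,10.5],"claw":0.085},
  ],
)

```text
clock: 2.05
position: [0.4793, 0.0769, 0.3001]
tool_rot: [3.141, 0.0, -0.169]
force: [0.2, -0.0, 0.7]
grip_width: 0.0853
```

```bash
python3 - <<'E'
from h import *
from workcell import bot
f,s=grabwrist(bot,"w1");print(s["position"],s["tool_rot"])
E
```

```text
[0.47932777 0.07688902 0.30010726] [ 3.14100883e+00  4.01042496e-04 -1.69305659e-01]
```

View pics/w1.png

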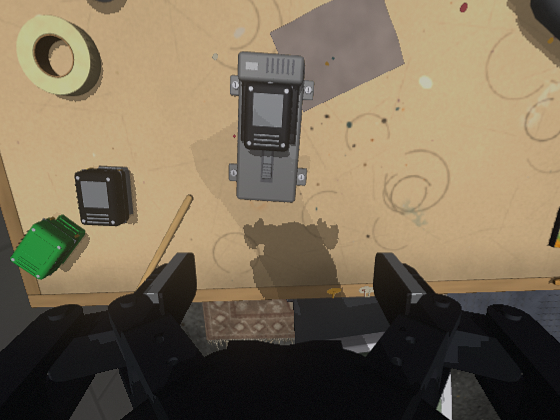

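```bash
python3 - <<'E'
from h import *
f=load("w1"); crop(f,"w1a",220,40,110,170,3.5); crop(f,"w1b",60,150,90,90,6)
E
```

```text
(no output)
```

View pics/w1a.png

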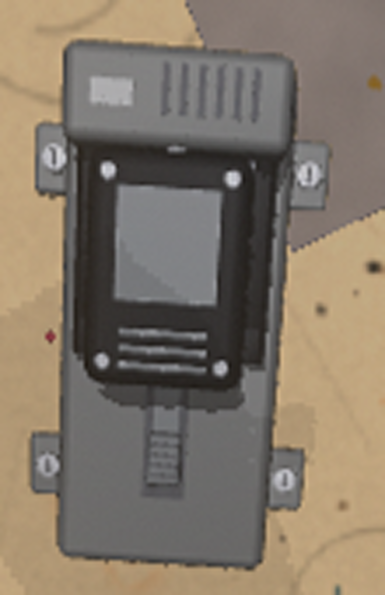

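View pics/w1b.png

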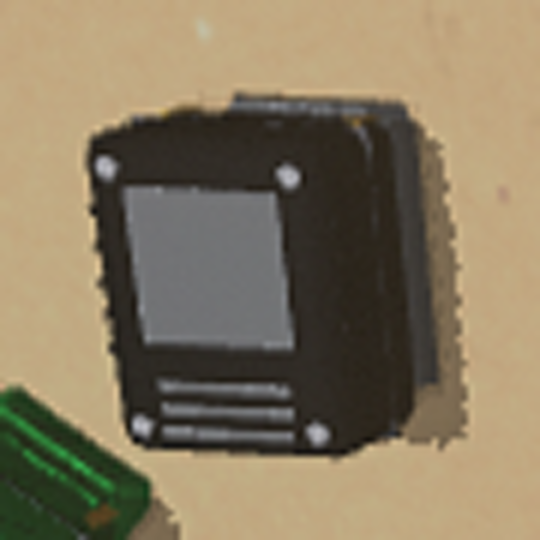

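```bash
python3 - <<'E'
from h import *
f=load("w1")
A=lambda L:[[220+x/3.5-.3,40+y/3.5-.3] for x,y in L]
B=lambda L:[[60+x/6-.4,150+y/6-.4] for x,y in L]
def yaw(a,b): d=b-a; return np.arctan2(d[1],d[0])
for nm,uv,z in (("charged",A([(108,170),(233,178),(102,360),(220,368)]),.083),("flat",B([(104,167),(288,175),(142,427),(317,433)]),.051)):
    P=onplane(f,uv,z); print(nm,P.round(4).tolist(),"mid",P.mean(0).round(4),"yaw",yaw(P[2],P[0]),yaw(P[3],P[1]),yaw(P[0],P[1])+np.pi/2,
     "len",np.linalg.norm(P[2]-P[0]),np.linalg.norm(P[1]-P[0]))
# charger: left/right top edge of stop housing ; deck near end corners
P=onplane(f,A([(72,42),(292,62)]),.064); print("housing far",P.round(4).tolist(),P.mean(0))
P=onplane(f,A([(63,140),(296,157)]),.064); print("housing near",P.round(4).tolist(),P.mean(0), np.linalg.norm(P[1]-P[0]))
P=onplane(f,A([(60,548),(268,560)]),.032); print("deck near",P.round(4).tolist(),P.mean(0),np.linalg.norm(P[1]-P[0]))
P=onplane(f,A([(164,431),(161,485)]),.038); print("pad",P.round(4).tolist(),P.mean(0),np.linalg.norm(P[1]-P[0]))
E
```

```text
charged [[0.5891, 0.0953, 0.083], [0.5799, 0.0562, 0.083], [0.5308, 0.1092, 0.083], [0.5215, 0.0705, 0.083]] mid [0.5553 0.0828 0.083 ] yaw -0.2336920646112247 -0.2409839959307739 -0.22991763798903708 len 0.05992199783658493 0.04018791297705036
flat [[0.5235, 0.3464, 0.051], [0.515, 0.307, 0.051], [0.4645, 0.3591, 0.051], [0.4563, 0.3199, 0.051]] mid [0.4898 0.3331 0.051 ] yaw -0.2110885655261057 -0.21715637884456587 -0.21424118470720432 len 0.06040503110007204 0.04037684642096089
housing far [[0.6319, 0.1008, 0.064], [0.6137, 0.0306, 0.064]] [0.62280477 0.06570063 0.064     ]
housing near [[0.6031, 0.11, 0.064], [0.5846, 0.0337, 0.064]] [0.59388819 0.07185639 0.064     ] 0.07843020499062281
deck near [[0.4586, 0.1471, 0.032], [0.4395, 0.0654, 0.032]] [0.44908035 0.10625953 0.032     ] 0.08397232745825488
pad [[0.4985, 0.0967, 0.038], [0.478, 0.1017, 0.038]] [0.48825473 0.0992051  0.038     ] 0.02110183807890062
```

```bash
python3 - <<'E'
from h import *
from workcell import bot
s=bot.observe()
print(plan(s,[.455,.106,.19],-.232))
E
```

```text
([-0.029, -0.0249, 0.1102], [0.03, 0.01, 3.55])
```

>>> apply_moves(
  commands=[
    {"travel":[-0.01,-0.01,0.03],"twist":[0.03,0,1.5],"claw":0},
    {"travel":[-0.02,-0.02,0.06],"twist":[0.03,0,3],"claw":0},
    {"travel":[-0.029,-0.025,0.09],"twist":[0.03,0,3.55],"claw":0},
    {"travel":[-0.029,-0.025,0.11],"twist":[0.03,0,3.55],"claw":0},
    {"travel":[-0.029,-0.025,0.11],"twist":[0.03,0,3.55],"claw":0},
    {"travel":[-0.029,-0.025,0.11],"twist":[0.03,0,3.55],"claw":0},
    {"travel":[-0.029,-0.025,0.11],"twist":[0.03,0,3.55],"claw":0},
  ],
)

```text
clock: 2.8
position: [0.4558, 0.1071, 0.1915]
tool_rot: [-3.14, -0.002, -0.232]
force: [0.3, 0.6, -0.5]
grip_width: 0.0001
```

```bash
python3 - <<'E'
from h import *
from workcell import bot
f,s=grabwrist(bot,"w2");print(s["position"],s["tool_rot"],s["grip_width"],s["force"])
E
```

```text
[0.45576618 0.10711247 0.19146437] [-3.14040765e+00 -1.50049719e-03 -2.31595426e-01] 6.327776703873382e-05 [ 0.33589353  0.59351282 -0.45597509]
```

View pics/w2.png

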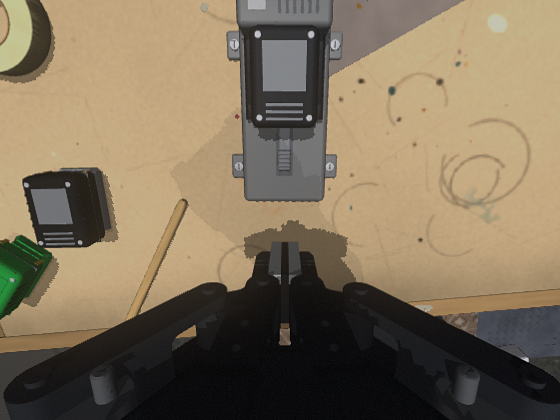

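```bash
python3 - <<'E'
from h import *
f=load("w2"); crop(f,"w2a",225,0,125,210,2.85);crop(f,"w2c",260,125,50,60,9); crop(f,"w2b",15,155,110,100,5)
E
```

```text
(no output)
```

View pics/w2a.png

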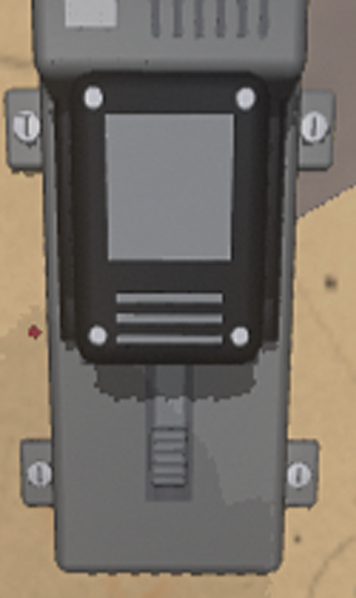

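View pics/w2c.png

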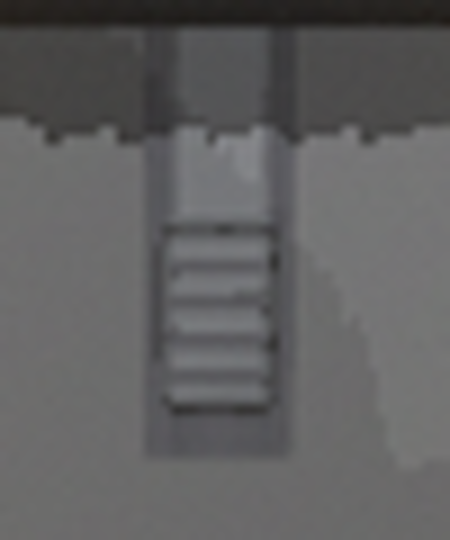

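View pics/w2b.png

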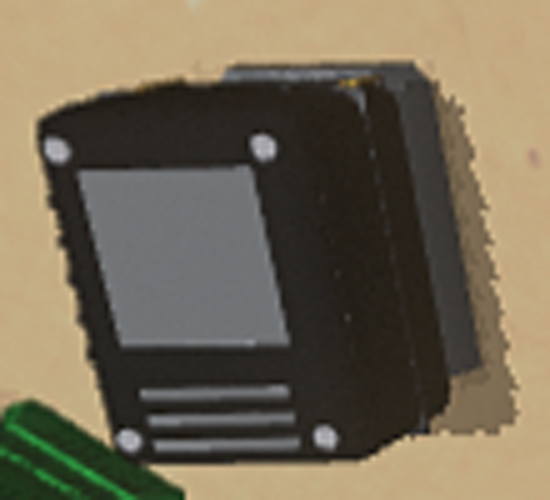

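```bash
python3 - <<'E'
from h import *
f=load("w2")
A=lambda L:[[225+x/2.85-.35,y/2.85-.35] for x,y in L]
B=lambda L:[[15+x/5-.4,155+y/5-.4] for x,y in L]
C=lambda L:[[260+x/9-.45,125+y/9-.45] for x,y in L]
def yaw(a,b): d=b-a; return np.arctan2(d[1],d[0])
for nm,uv,z in (("charged",A([(93,97),(246,97),(97,335),(239,335)]),.083),("flat",B([(58,150),(263,147),(129,441),(325,437)]),.051)):
    P=onplane(f,uv,z); print(nm,"mid",P.mean(0).round(4),"yaw",yaw(P[2],P[0]),yaw(P[3],P[1]),yaw(P[0],P[1])+np.pi/2,
     "len",np.linalg.norm(P[2]-P[0]),np.linalg.norm(P[1]-P[0]))
P=onplane(f,C([(218,230),(218,405)]),.038); print("pad",P.round(4).tolist(),P.mean(0),np.linalg.norm(P[1]-P[0]))
P=onplane(f,A([(58,570),(282,570)]),.032); print("deck near",P.round(4).tolist(),P.mean(0),np.linalg.norm(P[1]-P[0]),yaw(P[0],P[1])+np.pi/2)
P=onplane(f,A([(58,560),(42,90)]),.032); print("deck left",yaw(P[0],P[1]))
P=onplane(f,A([(282,560),(300,90)]),.032); print("deck right",yaw(P[0],P[1]))
E
```

```text
charged mid [0.5555 0.0828 0.083 ] yaw -0.2373772143384408 -0.24143285517408436 -0.2326846051673177 len 0.060177995209097467 0.04030463880476471
flat mid [0.4897 0.333  0.051 ] yaw -0.22197491197143435 -0.21511422277424147 -0.21711763682484375 len 0.060312608493510375 0.03979445571764086
pad [[0.4971, 0.0969, 0.038], [0.4786, 0.1013, 0.038]] [0.48781949 0.09913259 0.038     ] 0.019042196413821794
deck near [[0.4563, 0.1481, 0.032], [0.4376, 0.0685, 0.032]] [0.44696044 0.10828901 0.032     ] 0.08175404519591684 -0.23160740217604792
deck left -0.23396782705042052
deck right -0.2346028732213079
```

```bash
python3 - <<'E'
from h import *
from workcell import bot
s=bot.observe();print(s["position"],s["qd"].round(3))
print(plan(s,[.485,.0998,.06],-.234), plan(s,[.485,.0998,.06],-.234,p0=[.455,.106,.19]))
E
```

```text
[0.45573975 0.10724742 0.19143241] [-0.004  0.001 -0.003  0.005  0.001 -0.005 -0.004]
([0.03, 0.0007, 0.1315], [-0.07, -0.09, 0.15]) ([0.0304, -0.0007, 0.1301], [-0.07, -0.09, 0.15])
```

>>> apply_moves(
  commands=[
    {"travel":[0.01,0,0.03],"twist":[0,0,0.1],"claw":0},
    {"travel":[0.02,0,0.06],"twist":[0,0,0.1],"claw":0},
    {"travel":[0.03,0,0.09],"twist":[0,0,0.1],"claw":0},
    {"travel":[0.03,0,0.12],"twist":[0,0,0.1],"claw":0},
    {"travel":[0.03,0,0.13],"twist":[0,0,0.1],"claw":0},
    {"travel":[0.03,0,0.13],"twist":[0,0,0.1],"claw":0},
    {"travel":[0.03,0,0.13],"twist":[0,0,0.1],"claw":0},
    {"travel":[0.03,0,0.13],"twist":[0,0,0.1],"claw":0},
  ],
)

```text
clock: 3.65
position: [0.485, 0.101, 0.0618]
tool_rot: [-3.14, -0.002, -0.232]
force: [0.3, -0.3, -0.3]
grip_width: -0.0001
```

```bash
python3 - <<'E'
from h import *
from workcell import bot
f,s=grabwrist(bot,"w3");print(s["position"],s["tool_rot"],s["force"])
E
```

```text
[0.48500872 0.10096701 0.06179286] [-3.14008755e+00 -1.95537693e-03 -2.32254958e-01] [ 0.26885533 -0.33765625 -0.32763051]
```

View pics/w3.png

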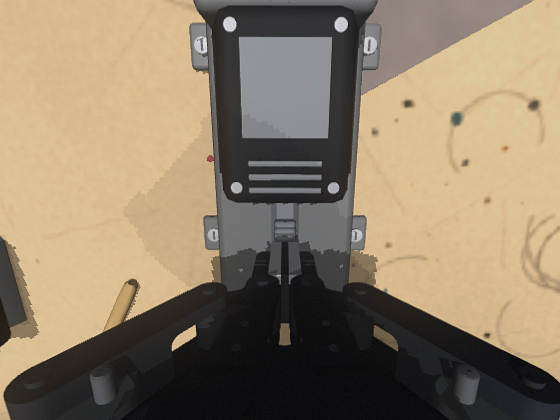

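```bash
python3 - <<'E'
from h import *
f=load("w3")
P=onplane(f,[(230,24),(341,24),(236,188),(334,188)],.083);print(P.mean(0),np.linalg.norm(P[0]-P[2]),np.linalg.norm(P[0]-P[1]))
print(onplane(f,[(285,221)],.038), proj(f,[[.488,.099,.038],[.485,.101,.0618]]))
E
```

```text
[0.55518684 0.08259523 0.083     ] 0.060484045195144207 0.04007979281090353
[[0.49723089 0.09640762 0.038     ]] [[284.32942976 236.33266515]
 [281.80124894 259.11042515]]
```

>>> apply_moves(
  commands=[
    {"travel":[0,0,0.01],"twist":[0,0,0],"claw":0},
    {"travel":[0,0,0.02],"twist":[0,0,0],"claw":0},
    {"travel":[0,0,0.022],"twist":[0,0,0],"claw":0},
    {"travel":[0,0,0.024],"twist":[0,0,0],"claw":0},
    {"travel":[0,0,0.026],"twist":[0,0,0],"claw":0},
    {"travel":[0,0,0.026],"twist":[0,0,0],"claw":0},
  ],
)

```text
clock: 4.3
position: [0.484, 0.1007, 0.034]
tool_rot: [-3.142, 0.001, -0.232]
force: [-2.5, -0.2, 5.3]
grip_width: 0.0
```

>>> apply_moves(
  commands=[
    {"travel":[0,0,0.001],"twist":[0,0,0],"claw":0},
    {"travel":[0,0,0.002],"twist":[0,0,0],"claw":0},
    {"travel":[0,0,0.003],"twist":[0,0,0],"claw":0},
    {"travel":[0,0,0.003],"twist":[0,0,0],"claw":0},
  ],
)

```text
clock: 4.7
position: [0.4841, 0.1008, 0.032]
tool_rot: [-3.141, -0.0, -0.232]
force: [-8.1, -1.2, 31.7]
grip_width: -0.0002
```

```bash
python3 - <<'E'
from h import *
from workcell import bot
f,s=grabwrist(bot,"w4");print(s["position"],s["tool_rot"],s["force"])
E
```

```text
[0.48406469 0.10080272 0.0320462 ] [-3.14148718e+00 -4.08814602e-05 -2.32063366e-01] [-8.13737621 -1.17983386 31.70453933]
```

View pics/w4.png

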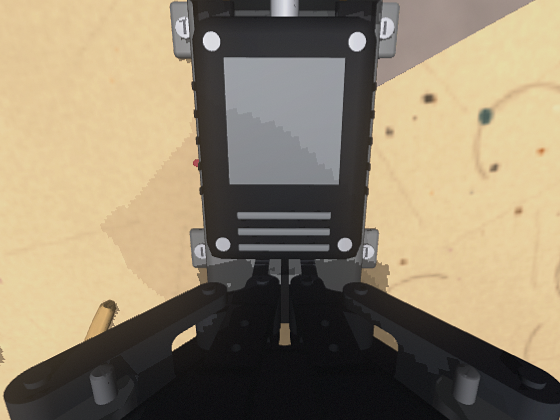

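>>> apply_moves(
  commands=[
    {"travel":[0,0,-0.01],"twist":[0,0,0],"claw":0},
    {"travel":[0,0,-0.04],"twist":[0,0,0],"claw":0},
    {"travel":[0,0,-0.08],"twist":[0,0,0],"claw":0},
    {"travel":[0,0,-0.12],"twist":[0,0,0],"claw":0.085},
    {"travel":[0,0,-0.14],"twist":[0,0,0],"claw":0.085},
    {"travel":[0,0,-0.14],"twist":[0,0,0],"claw":0.085},
    {"travel":[0,0,-0.14],"twist":[0,0,0],"claw":0.085},
  ],
)

```text
clock: 5.45
position: [0.4841, 0.1006, 0.1711]
tool_rot: [-3.141, -0.0, -0.232]
force: [0.2, 0.0, 0.5]
grip_width: 0.0585
```

```bash
python3 - <<'E'
from h import *
from workcell import bot
f,s=grabwrist(bot,"w5");print(s["position"],s["tool_rot"],s["force"])
g=f["frame"].min(2); n,l,st,c=cv2.connectedComponentsWithStats((g>195).astype('uint8'))
for i in range(1,n):
    if 20<st[i,4]<300: print(c[i].round(1),st[i,4])
E
```

```text
[0.48411674 0.10062638 0.17108995] [-3.14109528e+00 -1.12871247e-04 -2.32282397e-01] [0.18870553 0.00995774 0.52185838]
[234.   72.3] 24
[449.  406.3] 144
```

View pics/w5.png

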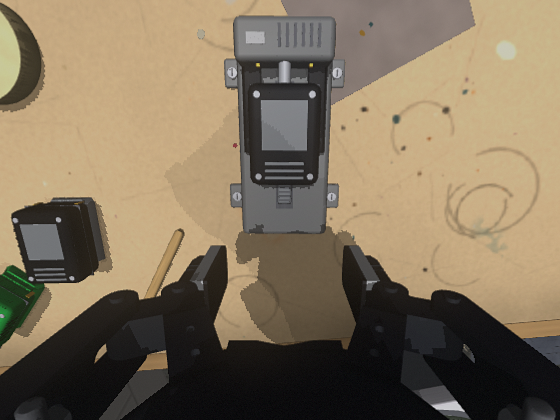

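```bash
python3 - <<'E'
from h import *
from workcell import bot
f=load("w5"); s=bot.observe()
crop(f,"w5a",225,50,120,160,3.7)
P=onplane(f,[(256,93.5),(315,93.5),(258,177),(312,177)],.083);m=P.mean(0);print(m,np.linalg.norm(P[0]-P[2]),np.linalg.norm(P[0]-P[1]))
d=P[0]+P[1]-P[2]-P[3];print(np.arctan2(d[1],d[0]))
print(plan(s,[m[0],m[1],.16],-.234),plan(s,[m[0],m[1],.053],-.234))
E
```

```text
[0.54016923 0.08545246 0.083     ] 0.06113252093234167 0.04271080977879952
-0.23820125450261337
([0.0583, 0.0018, 0.0105], [-0.0, 0.05, 0.1]) ([0.0584, 0.0018, 0.1175], [-0.0, 0.05, 0.1])
```

View pics/w5a.png

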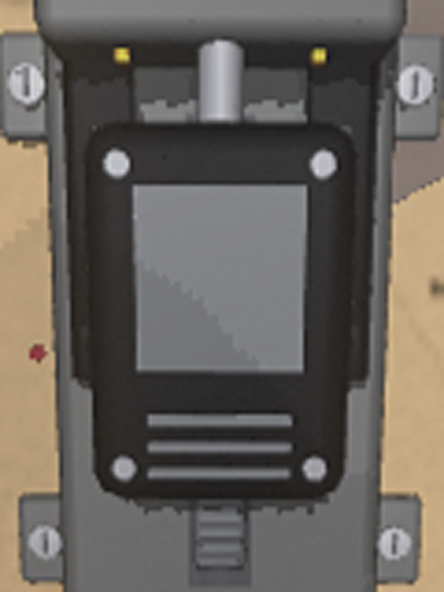

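>>> apply_moves(
  commands=[
    {"travel":[0.03,0.001,0.01],"twist":[0,0,0.1],"claw":0.085},
    {"travel":[0.058,0.002,0.02],"twist":[0,0,0.1],"claw":0.085},
    {"travel":[0.058,0.002,0.05],"twist":[0,0,0.1],"claw":0.085},
    {"travel":[0.058,0.002,0.08],"twist":[0,0,0.1],"claw":0.085},
    {"travel":[0.058,0.002,0.11],"twist":[0,0,0.1],"claw":0.085},
    {"travel":[0.058,0.002,0.117],"twist":[0,0,0.1],"claw":0.085},
    {"travel":[0.058,0.002,0.117],"twist":[0,0,0.1],"claw":0.085},
  ],
)

```text
clock: 6.2
position: [0.5392, 0.0855, 0.053]
tool_rot: [3.141, 0.003, -0.234]
force: [0.3, 0.0, 0.0]
grip_width: 0.0847
```

```bash
python3 - <<'E'
from h import *
from workcell import bot
f,s=grabwrist(bot,"w6");print(s["position"],s["tool_rot"],s["force"])
E
```

```text
[0.53916571 0.08547998 0.05296152] [ 3.14081292e+00  2.94107374e-03 -2.33529204e-01] [0.31127161 0.01827098 0.04347546]
```

View pics/w6.png

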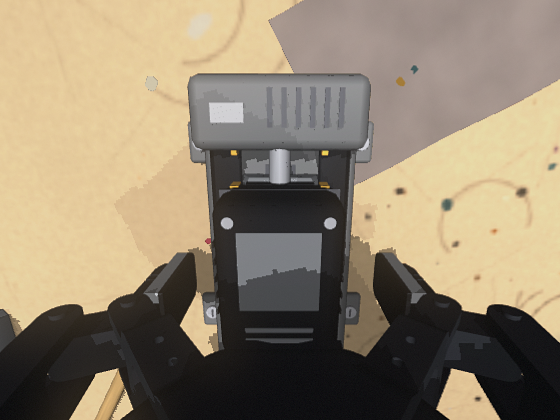

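>>> apply_moves(
  commands=[
    {"travel":[0,-0.002,0],"twist":[0,0,0],"claw":0.085},
    {"travel":[0,-0.002,0],"twist":[0,0,0],"claw":0.05},
    {"travel":[0,-0.002,0],"twist":[0,0,0],"claw":0.045},
    {"travel":[0,-0.002,0],"twist":[0,0,0],"claw":0.045},
    {"travel":[0,-0.002,0],"twist":[0,0,0],"claw":0.045},
    {"travel":[0,-0.002,0],"twist":[0,0,0],"claw":0.045},
    {"travel":[0,-0.002,0],"twist":[0,0,0],"claw":0.045},
  ],
  force=30,
)

```text
clock: 6.95
position: [0.541, 0.0875, 0.0551]
tool_rot: [-3.141, -0.001, -0.234]
force: [-2.2, -0.2, 9.0]
grip_width: 0.0533
```

>>> apply_moves(
  commands=[
    {"travel":[0,0,-0.001],"twist":[0,0,0],"claw":0.045},
    {"travel":[0,0,-0.002],"twist":[0,0,0],"claw":0.045},
    {"travel":[0,0,-0.002],"twist":[0,0,0],"claw":0.045},
  ],
)

```text
clock: 7.25
position: [0.5408, 0.0876, 0.0558]
tool_rot: [-3.141, -0.0, -0.234]
force: [6.9, 1.3, -19.0]
grip_width: 0.0534
```

>>> apply_moves(
  commands=[
    {"travel":[0,0,0.0013],"twist":[0,0,0],"claw":0.045},
    {"travel":[0,0,0.0013],"twist":[0,0,0],"claw":0.045},
  ],
)

```text
clock: 7.45
position: [0.5408, 0.0876, 0.0553]
tool_rot: [-3.141, -0.0, -0.234]
force: [-0.3, 2.4, 0.4]
grip_width: 0.0531
```

Balanced. Slide out along tool −x.

>>> apply_moves(
  commands=[
    {"travel":[-0.005,0,0],"twist":[0,0,0],"claw":0.045},
    {"travel":[-0.012,0,0],"twist":[0,0,0],"claw":0.045},
    {"travel":[-0.02,0,0],"twist":[0,0,0],"claw":0.045},
    {"travel":[-0.028,0,0],"twist":[0,0,0],"claw":0.045},
    {"travel":[-0.036,0,0],"twist":[0,0,0],"claw":0.045},
  ],
)

```text
clock: 7.95
position: [0.505, 0.0961, 0.0552]
tool_rot: [-3.141, -0.0, -0.234]
force: [3.9, 0.6, 2.0]
grip_width: 0.0532
```

>>> apply_moves(
  commands=[
    {"travel":[-0.008,0,0],"twist":[0,0,0],"claw":0.045},
    {"travel":[-0.016,0,0],"twist":[0,0,0],"claw":0.045},
    {"travel":[-0.024,0,0],"twist":[0,0,0],"claw":0.045},
    {"travel":[-0.031,0,0],"twist":[0,0,0],"claw":0.045},
    {"travel":[-0.031,0,0],"twist":[0,0,0],"claw":0.045},
  ],
)

```text
clock: 8.45
position: [0.4741, 0.1032, 0.0549]
tool_rot: [3.141, 0.001, -0.233]
force: [-2.9, 0.9, 4.2]
grip_width: 0.0531
```

```bash
python3 - <<'E'
from h import *
from workcell import bot
f,s=grabwrist(bot,"w7");print(s["position"],s["tool_rot"],s["force"])
f=bot.grab_frame("scene"); crop(f,"s7",200,80,140,105,5.5)
E
```

```text
[0.47414653 0.10318401 0.05494751] [ 3.14149491e+00  1.21381050e-03 -2.33240271e-01] [-2.91142585  0.92516525  4.20872415]
```

View pics/w7.png

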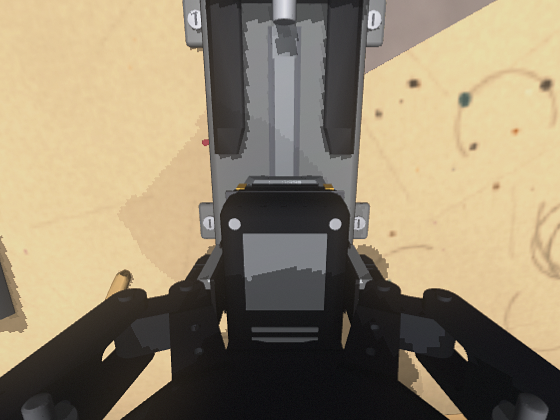

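View pics/s7.png

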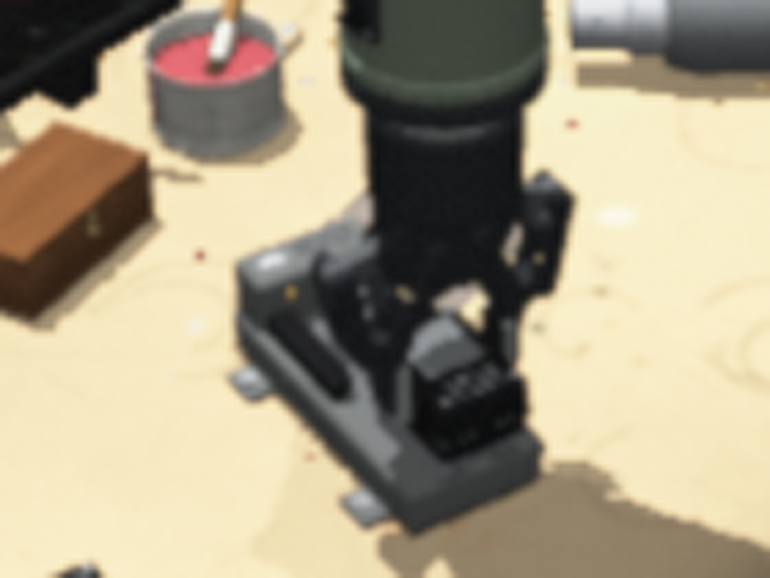

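>>> apply_moves(
  commands=[
    {"travel":[0,0,-0.01],"twist":[0,0,0],"claw":0.045},
    {"travel":[0,0,-0.03],"twist":[0,0,0],"claw":0.045},
    {"travel":[0,0,-0.055],"twist":[0,0,0],"claw":0.045},
    {"travel":[0.01,0.03,-0.06],"twist":[0,0,0],"claw":0.045},
    {"travel":[0.02,0.07,-0.06],"twist":[0,0,0],"claw":0.045},
    {"travel":[0.03,0.11,-0.06],"twist":[0,0,0],"claw":0.045},
    {"travel":[0.04,0.15,-0.06],"twist":[0,0,0],"claw":0.045},
    {"travel":[0.04,0.17,-0.05],"twist":[0,0,0],"claw":0.045},
    {"travel":[0.04,0.17,-0.04],"twist":[0,0,0],"claw":0.045},
    {"travel":[0.04,0.17,-0.03],"twist":[0,0,0],"claw":0.045},
  ],
)

```text
clock: 9.55
position: [0.4749, -0.0719, 0.0846]
tool_rot: [-3.141, 0.0, -0.235]
force: [1.0, 0.9, -1.9]
grip_width: 0.0533
```

```bash
python3 - <<'E'
from h import *
from workcell import bot
f,s=grabwrist(bot,"w8");print(s["position"],s["tool_rot"],s["force"])
E
```

```text
[ 0.47493625 -0.07186486  0.08463262] [-3.14086826e+00  9.22544410e-05 -2.35034806e-01] [ 0.9850848   0.85145556 -1.91140536]
```

View pics/w8.png

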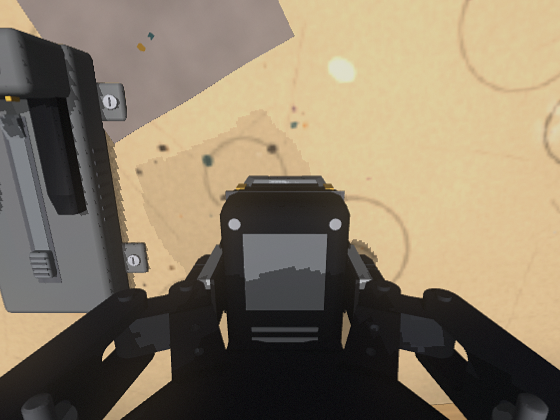

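>>> apply_moves(
  commands=[
    {"travel":[0,0,0.02],"twist":[0,0,0],"claw":0.045},
    {"travel":[0,0,0.04],"twist":[0,0,0],"claw":0.045},
    {"travel":[0,0,0.053],"twist":[0,0,0],"claw":0.045},
    {"travel":[0,0,0.057],"twist":[0,0,0],"claw":0.045},
    {"travel":[0,0,0.059],"twist":[0,0,0],"claw":0.045},
    {"travel":[0,0,0.06],"twist":[0,0,0],"claw":0.045},
  ],
)

```text
clock: 10.2
position: [0.4753, -0.0715, 0.0253]
tool_rot: [-3.141, -0.001, -0.234]
force: [0.6, -0.2, -3.3]
grip_width: 0.0535
```

>>> apply_moves(
  commands=[
    {"travel":[0,0,0.0005],"twist":[0,0,0],"claw":0.045},
    {"travel":[0,0,0.001],"twist":[0,0,0],"claw":0.045},
    {"travel":[0,0,0.0015],"twist":[0,0,0],"claw":0.045},
    {"travel":[0,0,0.0015],"twist":[0,0,0],"claw":0.045},
  ],
)

```text
clock: 10.6
position: [0.4751, -0.0717, 0.0236]
tool_rot: [-3.141, -0.0, -0.234]
force: [-0.3, -0.1, -2.6]
grip_width: 0.0537
```

>>> apply_moves(
  commands=[
    {"travel":[0,0,0.0005],"twist":[0,0,0],"claw":0.045},
    {"travel":[0,0,0.001],"twist":[0,0,0],"claw":0.045},
    {"travel":[0,0,0.001],"twist":[0,0,0],"claw":0.045},
  ],
)

```text
clock: 10.9
position: [0.4754, -0.0717, 0.0228]
tool_rot: [-3.141, -0.001, -0.234]
force: [-0.6, -0.7, 9.8]
grip_width: 0.0535
```

>>> apply_moves(
  commands=[
    {"travel":[0,0,-0.0005],"twist":[0,0,0],"claw":0.056},
    {"travel":[0,0,-0.0005],"twist":[0,0,0],"claw":0.065},
    {"travel":[0,0,-0.0005],"twist":[0,0,0],"claw":0.085},
    {"travel":[0,0,-0.0005],"twist":[0,0,0],"claw":0.085},
    {"travel":[0,0,-0.0005],"twist":[0,0,0],"claw":0.085},
    {"travel":[0,0,-0.0005],"twist":[0,0,0],"claw":0.085},
    {"travel":[0,0,-0.0005],"twist":[0,0,0],"claw":0.085},
  ],
)

```text
clock: 11.6
position: [0.475, -0.0716, 0.0229]
tool_rot: [-3.141, 0.0, -0.234]
force: [-0.5, 0.4, -0.4]
grip_width: 0.0852
```

>>> apply_moves(
  commands=[
    {"travel":[0,0,-0.03],"twist":[0,0,0],"claw":0.085},
    {"travel":[0,0,-0.06],"twist":[0,0,0],"claw":0.085},
    {"travel":[0,0,-0.1],"twist":[0,0,0],"claw":0.085},
    {"travel":[0,0,-0.14],"twist":[0,0,0],"claw":0.085},
    {"travel":[0,-0.04,-0.16],"twist":[0,0,0],"claw":0.085},
    {"travel":[0,-0.08,-0.16],"twist":[0,0,0],"claw":0.085},
    {"travel":[0,-0.12,-0.16],"twist":[0,0,0],"claw":0.085},
    {"travel":[0,-0.16,-0.16],"twist":[0,0,0],"claw":0.085},
    {"travel":[0,-0.2,-0.16],"twist":[0,0,0],"claw":0.085},
  ],
)

```text
clock: 12.5
position: [0.5215, 0.1244, 0.1832]
tool_rot: [-3.141, -0.0, -0.234]
force: [0.5, -0.5, 0.3]
grip_width: 0.0851
```

```bash
python3 - <<'E'
from h import *
from workcell import bot
f,s=grabwrist(bot,"w9");print(s["position"],s["tool_rot"],s["force"])
print(plan(s,[.46,.34,.18],-.217))
E
```

```text
[0.5214677  0.12437544 0.18315299] [-3.14107255e+00 -1.83244255e-04 -2.34100530e-01] [ 0.54262568 -0.48117404  0.26596499]
([-0.1098, -0.1955, 0.0032], [-0.03, -0.01, -0.98])
```

View pics/w9.png

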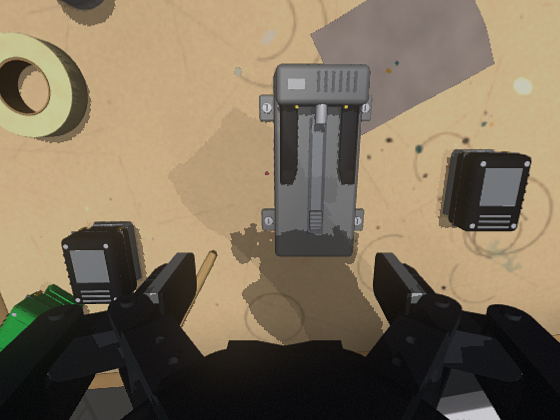

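```bash
python3 - <<'E'
from h import *
f=load("w9"); crop(f,"w9a",260,60,125,205,2.9)
E
```

```text
(no output)
```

View pics/w9a.png

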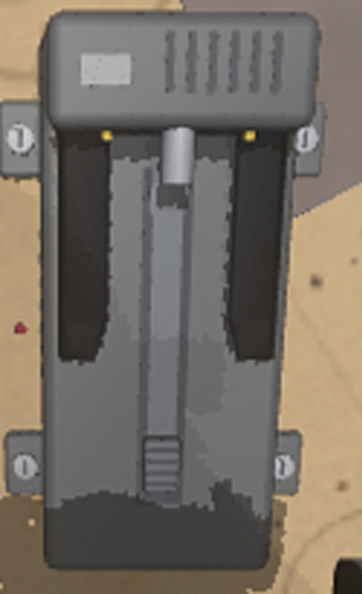

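>>> apply_moves(
  commands=[
    {"travel":[-0.02,-0.04,0],"twist":[0,0,-0.5],"claw":0.085},
    {"travel":[-0.04,-0.08,0],"twist":[0,0,-1],"claw":0.085},
    {"travel":[-0.06,-0.12,0],"twist":[0,0,-1],"claw":0.085},
    {"travel":[-0.09,-0.16,0],"twist":[0,0,-1],"claw":0.085},
    {"travel":[-0.11,-0.195,0],"twist":[0,0,-1],"claw":0.085},
    {"travel":[-0.11,-0.195,0],"twist":[0,0,-1],"claw":0.085},
    {"travel":[-0.11,-0.195,0],"twist":[0,0,-1],"claw":0.085},
  ],
)

```text
clock: 13.25
position: [0.4573, 0.3421, 0.183]
tool_rot: [-3.14, 0.001, -0.21]
force: [-0.2, -0.4, 0.3]
grip_width: 0.0851
```

```bash
python3 - <<'E'
from h import *
from workcell import bot
f,s=grabwrist(bot,"w10");print(s["position"],s["tool_rot"],s["force"])
E
```

```text
[0.45725027 0.34208796 0.18301182] [-3.14018826e+00  5.43771665e-04 -2.10438194e-01] [-0.21382881 -0.42872011  0.32197692]
```

View pics/w10.png

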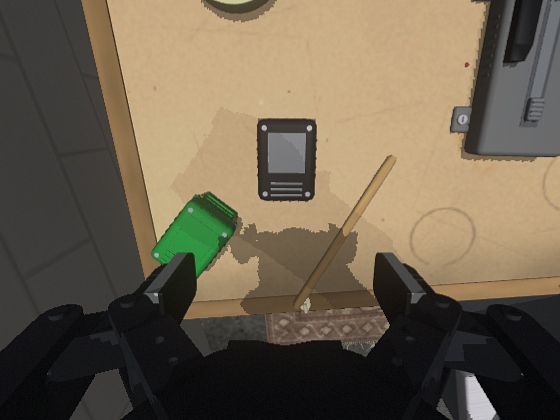

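```bash
python3 - <<'E'
from h import *
from workcell import bot
f=load("w10"); s=bot.observe()
crop(f,"w10a",240,105,90,110,5.4)
def screws(img,x0,y0,w,h,thr=150):
    g=img[y0:y0+h,x0:x0+w].astype(int); m=((g.min(2)>thr)&(g.max(2)-g.min(2)<25)).astype('uint8')
    n,l,st,c=cv2.connectedComponentsWithStats(m); return [(c[i]+[x0,y0]).round(2).tolist()+[int(st[i,4])] for i in range(1,n)]
print(screws(f["frame"],259,122,54,76))
P=onplane(f,[(264,128.5),(308.5,128),(266,193),(308,193)],.051);m=P.mean(0);print(m,np.linalg.norm(P[0]-P[2]),np.linalg.norm(P[0]-P[1]))
d=P[0]+P[1]-P[2]-P[3];print(np.arctan2(d[1],d[0]))
print(plan(s,[m[0],m[1],.021],-.217))
f=load("w9")
A=lambda L:[[260+x/2.9-.35,60+y/2.9-.35] for x,y in L]
L=onplane(f,A([(101,340),(107,180),(230,340),(231,180)]),.042);print("rail tops",L.round(4).tolist(),(L[0]+L[2])/2,(L[1]+L[3])/2,np.linalg.norm(L[0]-L[2]))
L=onplane(f,A([(48,565),(266,565)]),.032);print("near",L.mean(0),L.round(4).tolist())
L=onplane(f,A([(162,438),(161,488)]),.038);print("pad",L.mean(0),L.round(4).tolist())
L=onplane(f,A([(45,128),(312,128)]),.064);print("stop near top",L.mean(0),L.round(4).tolist())
E
```

```text
[[263.84, 127.16, 19], [309.05, 127.81, 21], [264.62, 193.62, 13], [307.23, 193.62, 13]]
[0.48966311 0.33200129 0.051     ] 0.05875040840670097 0.03948268636850183
-0.1972864691843542
([0.0324, 0.0011, 0.1619], [-0.02, 0.01, 0.25])
rail tops [[0.5366, 0.1097, 0.042], [0.5857, 0.0965, 0.042], [0.5267, 0.0683, 0.042], [0.5767, 0.0586, 0.042]] [0.53166529 0.08898066 0.042     ] [0.58121047 0.07751359 0.042     ] 0.042564335363192096
near [0.44856735 0.1084695  0.032     ] [[0.4579, 0.1474, 0.032], [0.4393, 0.0695, 0.032]]
pad [0.48874609 0.09894137 0.038     ] [[0.4977, 0.0969, 0.038], [0.4798, 0.101, 0.038]]
stop near top [0.59511305 0.07424597 0.064     ] [[0.604, 0.1113, 0.064], [0.5863, 0.0372, 0.064]]
```

View pics/w10a.png

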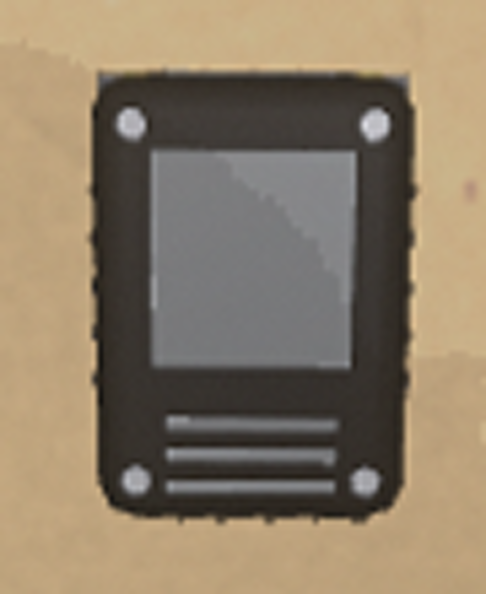

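>>> apply_moves(
  commands=[
    {"travel":[0.02,0,0.02],"twist":[0,0,0.2],"claw":0.072},
    {"travel":[0.032,0,0.06],"twist":[0,0,0.2],"claw":0.072},
    {"travel":[0.032,0,0.09],"twist":[0,0,0.2],"claw":0.072},
    {"travel":[0.032,0,0.1],"twist":[0,0,0.2],"claw":0.072},
    {"travel":[0.032,0,0.1],"twist":[0,0,0.2],"claw":0.072},
  ],
)

```text
clock: 13.8
position: [0.4905, 0.33, 0.0823]
tool_rot: [3.14, 0.002, -0.221]
force: [-0.5, 0.6, 0.3]
grip_width: 0.0721
```

```bash
python3 - <<'E'
from h import *
from workcell import bot
f,s=grabwrist(bot,"w11");print(s["position"],s["tool_rot"],s["force"],s["grip_width"])
E
```

```text
[0.49054265 0.33002679 0.08231382] [ 3.14038777e+00  1.56155689e-03 -2.20963429e-01] [-0.54620825  0.56310218  0.31627988] 0.07211024461652454
```

View pics/w11.png

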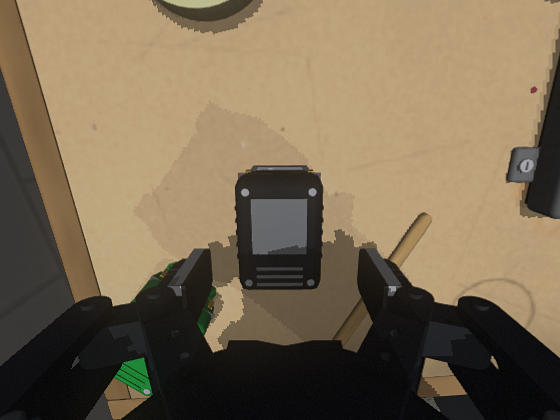

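```bash
python3 - <<'E'
from h import *
from workcell import bot
f=load("w10"); s=bot.observe()
for z in (.045,.02,.0): print(z,(loc(s["position"],s["tool_rot"],onplane(f,[(207,192),(238,206),(236,216),(229,234)],z))*1000).round(0).tolist())
print(s["position"],plan(s,[.4897,.3330,.0235],-.215))
E
```

```text
0.045 [[-32.0, -77.0, 39.0], [-46.0, -48.0, 39.0], [-56.0, -50.0, 39.0], [-75.0, -58.0, 39.0]]
0.02 [[-38.0, -84.0, 64.0], [-53.0, -52.0, 64.0], [-64.0, -54.0, 64.0], [-85.0, -62.0, 64.0]]
0.0 [[-43.0, -89.0, 84.0], [-59.0, -55.0, 84.0], [-71.0, -58.0, 84.0], [-92.0, -66.0, 84.0]]
[0.49107824 0.33069419 0.0836268 ] ([-0.0018, -0.0019, 0.0601], [-0.02, 0.01, -0.33])
```

>>> apply_moves(
  commands=[
    {"travel":[-0.001,-0.0025,0.02],"twist":[0,0,-0.3],"claw":0.072},
    {"travel":[-0.001,-0.0025,0.04],"twist":[0,0,-0.3],"claw":0.072},
    {"travel":[-0.001,-0.0025,0.06],"twist":[0,0,-0.3],"claw":0.072},
    {"travel":[-0.001,-0.0025,0.06],"twist":[0,0,-0.3],"claw":0.072},
    {"travel":[-0.001,-0.0025,0.06],"twist":[0,0,-0.3],"claw":0.045},
    {"travel":[-0.001,-0.0025,0.06],"twist":[0,0,-0.3],"claw":0.045},
    {"travel":[-0.001,-0.0025,0.06],"twist":[0,0,-0.3],"claw":0.045},
    {"travel":[-0.001,-0.0025,0.06],"twist":[0,0,-0.3],"claw":0.045},
  ],
  force=40,
)

```text
clock: 14.65
position: [0.4911, 0.3342, 0.0251]
tool_rot: [-3.139, -0.001, -0.215]
force: [-1.3, -1.7, 8.4]
grip_width: 0.0532
```

```bash
python3 - <<'E'
from h import *
from workcell import bot
f,s=grabwrist(bot,"w12");print(s["position"],s["tool_rot"],s["force"],s["moment"],s["grip_width"])
E
```

```text
[0.49114722 0.33424388 0.02511177] [-3.13948295e+00 -1.40475847e-03 -2.14966891e-01] [-1.26194406 -1.67731419  8.35427432] [-0.5731832   0.46960096 -0.01005316] 0.05316693681288406
```

View pics/w12.png

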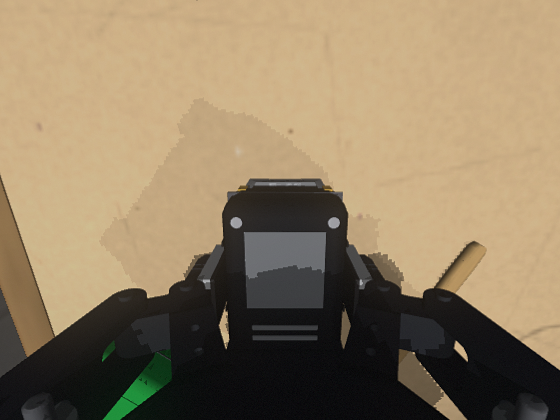

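```bash
python3 - <<'E'
from h import *
from workcell import bot
s=bot.observe()
print(plan(s,[.473,.1035,.12],-.2335))
E
```

```text
([0.0316, 0.2291, -0.0953], [-0.12, -0.08, 1.06])
```

>>> apply_moves(
  commands=[
    {"travel":[0,0,-0.02],"twist":[0,0,0],"claw":0.045},
    {"travel":[0,0,-0.05],"twist":[0,0,0],"claw":0.045},
    {"travel":[0.005,0.03,-0.08],"twist":[0,0,0.3],"claw":0.045},
    {"travel":[0.01,0.07,-0.095],"twist":[0,0,0.6],"claw":0.045},
    {"travel":[0.017,0.11,-0.095],"twist":[0,0,1],"claw":0.045},
    {"travel":[0.022,0.15,-0.095],"twist":[0,0,1],"claw":0.045},
    {"travel":[0.028,0.19,-0.095],"twist":[0,0,1],"claw":0.045},
    {"travel":[0.031,0.22,-0.095],"twist":[0,0,1],"claw":0.045},
    {"travel":[0.031,0.229,-0.095],"twist":[0,0,1],"claw":0.045},
    {"travel":[0.031,0.229,-0.095],"twist":[0,0,1],"claw":0.045},
  ],
)

```text
clock: 15.7
position: [0.4721, 0.1025, 0.119]
tool_rot: [-3.141, -0.001, -0.234]
force: [0.3, 1.5, -3.3]
grip_width: 0.0535
```

```bash
python3 - <<'E'
from h import *
from workcell import bot
s=bot.observe();print(s["position"],s["tool_rot"],s["force"],s["grip_width"])
print(plan(s,[.473,.1035,.065],-.2335))
E
```

```text
[0.47211925 0.10248671 0.11898822] [-3.14054305e+00 -1.06792278e-03 -2.34294428e-01] [ 0.28445223  1.54743876 -3.30523018] 0.053490075300978025
([0.0006, -0.0011, 0.054], [-0.06, -0.06, -0.05])
```

>>> apply_moves(
  commands=[
    {"travel":[0.0005,-0.001,0.02],"twist":[0,0,0],"claw":0.045},
    {"travel":[0.0005,-0.001,0.04],"twist":[0,0,0],"claw":0.045},
    {"travel":[0.0005,-0.001,0.054],"twist":[0,0,0],"claw":0.045},
    {"travel":[0.0005,-0.001,0.054],"twist":[0,0,0],"claw":0.045},
    {"travel":[0.0005,-0.001,0.054],"twist":[0,0,0],"claw":0.045},
  ],
)

```text
clock: 16.2
position: [0.4728, 0.1055, 0.0645]
tool_rot: [-3.141, -0.0, -0.231]
force: [1.4, -0.0, -3.8]
grip_width: 0.0532
```

```bash
python3 - <<'E'
from h import *
from workcell import bot
f,s=grabwrist(bot,"w13");print(s["position"],s["tool_rot"],s["force"],s["grip_width"])
E
```

```text
[0.47282588 0.10546992 0.06446576] [-3.14062787e+00 -9.78740706e-05 -2.30953144e-01] [ 1.35217141 -0.02761412 -3.75551009] 0.05319661950289978
```

View pics/w13.png

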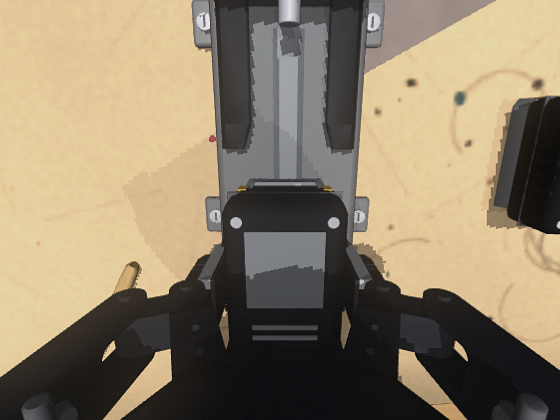

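>>> apply_moves(
  commands=[
    {"travel":[0.0,0.002,0.003],"twist":[0,0,0.15],"claw":0.045},
    {"travel":[0.0,0.002,0.005],"twist":[0,0,0.15],"claw":0.045},
    {"travel":[0.0,0.002,0.006],"twist":[0,0,0.15],"claw":0.045},
    {"travel":[0.0,0.002,0.006],"twist":[0,0,0.15],"claw":0.045},
  ],
)

```text
clock: 16.65
position: [0.4721, 0.1024, 0.058]
tool_rot: [-3.141, 0.0, -0.235]
force: [-0.0, 0.5, -4.3]
grip_width: 0.053
```

```bash
python3 - <<'E'
from h import *
from workcell import bot
s=bot.observe();print(s["position"],s["tool_rot"],s["force"],s["grip_width"])
E
```

```text
[0.47214177 0.10242715 0.05800793] [-3.14103229e+00  1.50457801e-05 -2.34834414e-01] [-0.00989609  0.50759818 -4.31731108] 0.05302734774831609
```

>>> apply_moves(
  commands=[
    {"travel":[0.0,-0.001,0.0005],"twist":[0,0,-0.05],"claw":0.045},
    {"travel":[0.0,-0.001,0.001],"twist":[0,0,-0.05],"claw":0.045},
    {"travel":[0.0,-0.001,0.001],"twist":[0,0,-0.05],"claw":0.045},
  ],
)

```text
clock: 16.95
position: [0.4725, 0.1036, 0.0571]
tool_rot: [-3.141, -0.0, -0.234]
force: [-0.3, 1.8, -1.2]
grip_width: 0.0534
```

```bash
python3 - <<'E'
from h import *
from workcell import bot
f,s=grabwrist(bot,"w14");print(s["position"],s["tool_rot"],s["force"],s["grip_width"])
E
```

```text
[0.47247787 0.10358139 0.05712035] [-3.14075849e+00 -1.99199263e-04 -2.33785310e-01] [-0.2634977   1.83900703 -1.18909856] 0.053373154361624695
```

View pics/w14.png

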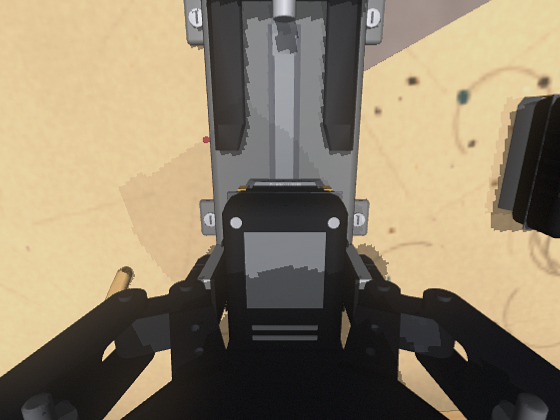

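>>> apply_moves(
  commands=[
    {"travel":[0.005,0,0],"twist":[0,0,0],"claw":0.045},
    {"travel":[0.01,0,0],"twist":[0,0,0],"claw":0.045},
    {"travel":[0.015,0,0],"twist":[0,0,0],"claw":0.045},
    {"travel":[0.02,0,0],"twist":[0,0,0],"claw":0.045},
    {"travel":[0.025,0,0],"twist":[0,0,0],"claw":0.045},
  ],
)

```text
clock: 17.5
position: [0.4971, 0.0975, 0.0571]
tool_rot: [-3.141, 0.0, -0.234]
force: [-4.2, 1.8, 6.0]
grip_width: 0.0534
```

```bash
python3 - <<'E'
from h import *
from workcell import bot
s=bot.observe();print(s["position"],s["tool_rot"],s["force"],loc([0,0,0],s["tool_rot"],s["force"]),s["grip_width"])
E
```

```text
[0.49706602 0.09751162 0.05709002] [-3.14102799e+00  1.99130871e-04 -2.34034119e-01] [-4.20919957  1.78842963  6.02981546] [[-4.51039548 -0.76695077 -6.02848531]] 0.05337654817124344
```

>>> apply_moves(
  commands=[
    {"travel":[0.005,0,-0.0004],"twist":[0,0,0],"claw":0.045},
    {"travel":[0.01,0,-0.0004],"twist":[0,0,0],"claw":0.045},
    {"travel":[0.016,0,-0.0004],"twist":[0,0,0],"claw":0.045},
    {"travel":[0.022,0,-0.0004],"twist":[0,0,0],"claw":0.045},
    {"travel":[0.028,0,-0.0004],"twist":[0,0,0],"claw":0.045},
  ],
)

```text
clock: 18.0
position: [0.5244, 0.0909, 0.0573]
tool_rot: [-3.141, 0.0, -0.234]
force: [-0.2, 0.4, -3.8]
grip_width: 0.0534
```

```bash
python3 - <<'E'
from h import *
from workcell import bot
s=bot.observe();print(s["position"],s["tool_rot"],s["force"],loc([0,0,0],s["tool_rot"],s["force"]),s["grip_width"])
E
```

```text
[0.52444055 0.09093426 0.05732961] [-3.14108789e+00  2.91570547e-05 -2.34007777e-01] [-0.23522709  0.44699021 -3.78492476] [[-0.33235275 -0.37835292  3.78512592]] 0.05341959684050099
```

>>> apply_moves(
  commands=[
    {"travel":[0.005,0,0],"twist":[0,0,0],"claw":0.045},
    {"travel":[0.009,0,0],"twist":[0,0,0],"claw":0.045},
    {"travel":[0.013,0,0],"twist":[0,0,0],"claw":0.045},
    {"travel":[0.017,0,0],"twist":[0,0,0],"claw":0.045},
    {"travel":[0.02,0,0],"twist":[0,0,0],"claw":0.045},
  ],
)

```text
clock: 18.5
position: [0.5434, 0.0865, 0.0575]
tool_rot: [-3.141, 0.0, -0.234]
force: [-4.1, 0.9, 2.8]
grip_width: 0.0531
```

```bash
python3 - <<'E'
from h import *
from workcell import bot
f,s=grabwrist(bot,"w15");print(s["position"],s["tool_rot"],s["force"],loc([0,0,0],s["tool_rot"],s["force"]),s["grip_width"])
E
```

```text
[0.54340271 0.08654683 0.0574575 ] [-3.14107428e+00  4.77996411e-04 -2.33770901e-01] [-4.13336762  0.94625537  2.81801579] [[-4.24148337  0.03550749 -2.81600748]] 0.053061349226963574
```

View pics/w15.png

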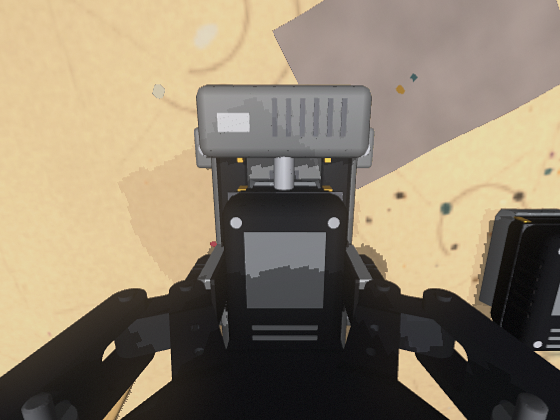

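>>> apply_moves(
  commands=[
    {"travel":[0.002,0,0],"twist":[0,0,0],"claw":0.045},
    {"travel":[0.004,0,0],"twist":[0,0,0],"claw":0.045},
    {"travel":[0.006,0,0],"twist":[0,0,0],"claw":0.045},
    {"travel":[0.008,0,0],"twist":[0,0,0],"claw":0.045},
  ],
)

```text
clock: 18.95
position: [0.5497, 0.085, 0.0572]
tool_rot: [3.141, 0.003, -0.233]
force: [-11.5, 3.4, 7.2]
grip_width: 0.0536
```

>>> apply_moves(
  commands=[
    {"travel":[0.001,0,0],"twist":[0,0,0],"claw":0.045},
    {"travel":[0.002,0,0],"twist":[0,0,0],"claw":0.045},
  ],
)

```text
clock: 19.15
position: [0.5516, 0.0845, 0.0572]
tool_rot: [3.141, 0.003, -0.233]
force: [-10.8, 1.9, 6.6]
grip_width: 0.0533
```

>>> apply_moves(
  commands=[
    {"travel":[0.001,0,-0.0004],"twist":[0,0,0],"claw":0.045},
    {"travel":[0.002,0,-0.0004],"twist":[0,0,0],"claw":0.045},
  ],
)

```text
clock: 19.35
position: [0.5532, 0.0841, 0.0574]
tool_rot: [3.141, 0.004, -0.233]
force: [-11.5, 3.1, 3.3]
grip_width: 0.0532
```

>>> apply_moves(
  commands=[
    {"travel":[0.001,0,0],"twist":[0,0,0],"claw":0.045},
  ],
)

```text
clock: 19.45
position: [0.5542, 0.0839, 0.0574]
tool_rot: [3.141, 0.004, -0.233]
force: [-12.0, 3.7, 3.7]
grip_width: 0.0532
```

>>> apply_moves(
  commands=[
    {"travel":[0.001,0,0],"twist":[0,0,0],"claw":0.045},
  ],
)

```text
clock: 19.55
position: [0.5551, 0.0837, 0.0574]
tool_rot: [3.141, 0.004, -0.233]
force: [-12.0, 2.9, 3.3]
grip_width: 0.0534
```

>>> apply_moves(
  commands=[
    {"travel":[0.0007,0,0],"twist":[0,0,0],"claw":0.045},
  ],
)

```text
clock: 19.65
position: [0.5558, 0.0835, 0.0574]
tool_rot: [3.141, 0.004, -0.233]
force: [-12.9, 3.5, 3.6]
grip_width: 0.0532
```

>>> apply_moves(
  commands=[
    {"travel":[0.0007,0,0],"twist":[0,0,0],"claw":0.045},
  ],
)

```text
clock: 19.75
position: [0.5564, 0.0833, 0.0574]
tool_rot: [3.141, 0.004, -0.233]
force: [-12.4, 3.1, 4.0]
grip_width: 0.0532
```

```bash
python3 - <<'E'
from h import *
from workcell import bot
f,s=grabwrist(bot,"w16");print(s["position"],s["tool_rot"],s["force"],loc([0,0,0],s["tool_rot"],s["force"]),s["grip_width"])
crop(f,"w16a",180,70,210,150,3.8)
E
```

```text
[0.55639723 0.08334393 0.05735291] [ 3.14121235  0.00377716 -0.23322465] [-12.42394407   3.13167369   3.96060873] [[-12.82622905  -0.17402646  -3.91225651]] 0.05316211536817596
```

View pics/w16a.png

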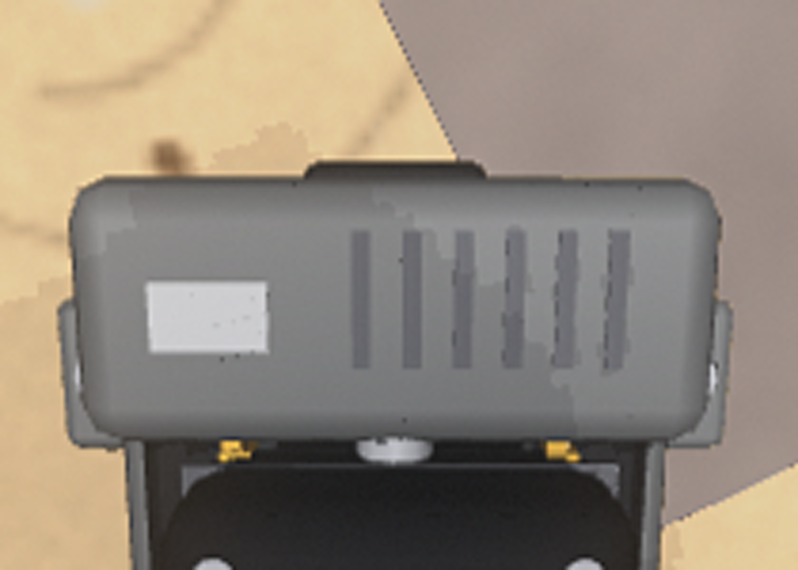

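>>> apply_moves(
  commands=[
    {"travel":[0.0008,0,0],"twist":[0,0,0],"claw":0.045},
  ],
)

```text
clock: 19.9
position: [0.5572, 0.0832, 0.0573]
tool_rot: [3.141, 0.004, -0.233]
force: [-13.1, 3.6, 3.4]
grip_width: 0.0534
```

>>> apply_moves(
  commands=[
    {"travel":[0.0006,0,0],"twist":[0,0,0],"claw":0.045},
  ],
)

```text
clock: 20.0
position: [0.5577, 0.083, 0.0573]
tool_rot: [3.141, 0.004, -0.233]
force: [-13.2, 3.8, 3.4]
grip_width: 0.053
```

>>> apply_moves(
  commands=[
    {"travel":[0.0005,0,0],"twist":[0,0,0],"claw":0.045},
  ],
)

```text
clock: 20.1
position: [0.5578, 0.083, 0.0573]
tool_rot: [3.141, 0.005, -0.233]
force: [-16.7, 4.2, 8.2]
grip_width: 0.0532
```

```bash
python3 - <<'E'
from h import *
from workcell import bot
f,s=grabwrist(bot,"w17");print(s["position"],s["tool_rot"],s["force"],loc([0,0,0],s["tool_rot"],s["force"]),s["grip_width"])
crop(f,"w17a",180,70,210,150,3.8)
E
```

```text
[0.55782338 0.08300181 0.05730173] [ 3.14101987  0.00462338 -0.23315722] [-16.68553485   4.22400066   8.20933566] [[-17.24778192  -0.24984952  -8.12982415]] 0.0531603301675178
```

View pics/w17a.png

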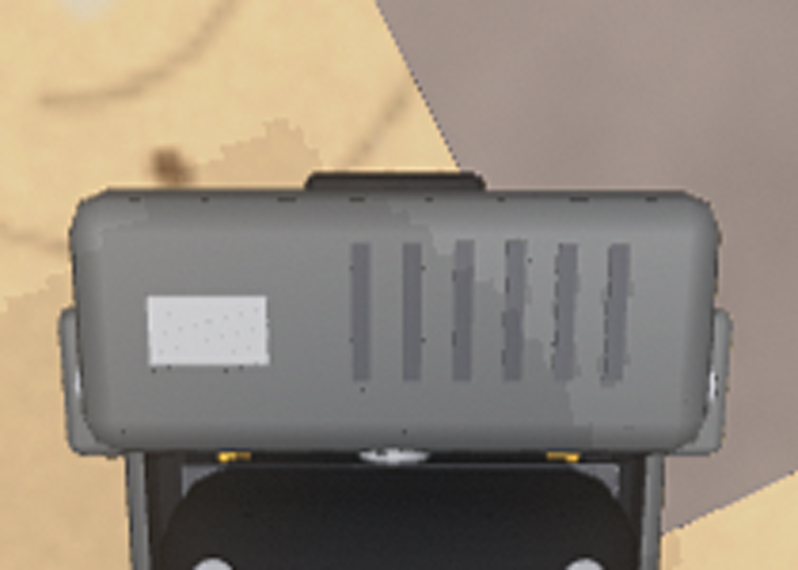

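>>> apply_moves(
  commands=[
    {"travel":[0.0003,0,0],"twist":[0,0,0],"claw":0.045},
  ],
)

```text
clock: 20.25
position: [0.5578, 0.083, 0.0573]
tool_rot: [3.141, 0.005, -0.233]
force: [-18.4, 4.5, 9.6]
grip_width: 0.0531
```

>>> apply_moves(
  commands=[
    {"travel":[-0.0006,0,-0.0003],"twist":[0,0,0],"claw":0.045},
    {"travel":[-0.0012,0,-0.0005],"twist":[0,0,0],"claw":0.045},
  ],
)

```text
clock: 20.45
position: [0.5572, 0.0831, 0.0576]
tool_rot: [3.141, 0.004, -0.233]
force: [-9.6, 4.1, -5.8]
grip_width: 0.0532
```

>>> apply_moves(
  commands=[
    {"travel":[-0.0006,0,0],"twist":[0,0,0],"claw":0.045},
    {"travel":[-0.0006,0,0],"twist":[0,0,0],"claw":0.045},
  ],
)

```text
clock: 20.65
position: [0.5569, 0.0832, 0.0575]
tool_rot: [3.141, 0.004, -0.233]
force: [-8.2, 3.1, -5.3]
grip_width: 0.0532
```

>>> apply_moves(
  commands=[
    {"travel":[-0.0006,0,0.0003],"twist":[0,0,0],"claw":0.045},
    {"travel":[-0.0006,0,0.0003],"twist":[0,0,0],"claw":0.045},
  ],
)

```text
clock: 20.85
position: [0.5567, 0.0833, 0.0574]
tool_rot: [3.141, 0.003, -0.233]
force: [-7.0, 2.1, -4.7]
grip_width: 0.0529
```

>>> apply_moves(
  commands=[
    {"travel":[-0.0006,0,0],"twist":[0,0,0],"claw":0.045},
    {"travel":[-0.0006,0,0],"twist":[0,0,0],"claw":0.045},
  ],
)

```text
clock: 21.05
position: [0.5567, 0.0832, 0.0575]
tool_rot: [-3.142, 0.002, -0.234]
force: [-5.8, 2.3, -7.3]
grip_width: 0.0533
```

>>> apply_moves(
  commands=[
    {"travel":[-0.0006,0,0.0004],"twist":[0,0,0],"claw":0.045},
    {"travel":[-0.001,0,0.0004],"twist":[0,0,0],"claw":0.045},
  ],
)

```text
clock: 21.25
position: [0.5565, 0.0833, 0.0574]
tool_rot: [-3.141, 0.0, -0.234]
force: [-1.3, 1.6, -9.4]
grip_width: 0.053
```

>>> apply_moves(
  commands=[
    {"travel":[0,0,0.0008],"twist":[0,0,0],"claw":0.045},
    {"travel":[0,0,0.0008],"twist":[0,0,0],"claw":0.045},
  ],
)

```text
clock: 21.45
position: [0.5566, 0.0833, 0.0571]
tool_rot: [-3.141, -0.0, -0.234]
force: [-5.7, 0.9, 2.9]
grip_width: 0.0534
```

>>> apply_moves(
  commands=[
    {"travel":[0,0,0.0008],"twist":[0,0,0],"claw":0.058},
    {"travel":[0,0,0.0008],"twist":[0,0,0],"claw":0.07},
    {"travel":[0,0,0.0008],"twist":[0,0,0],"claw":0.085},
    {"travel":[0,0,0.0008],"twist":[0,0,0],"claw":0.085},
    {"travel":[0,0,0.0008],"twist":[0,0,0],"claw":0.085},
    {"travel":[0,0,0.0008],"twist":[0,0,0],"claw":0.085},
  ],
)

```text
clock: 22.05
position: [0.5567, 0.0833, 0.056]
tool_rot: [-3.141, -0.0, -0.234]
force: [-0.5, -0.5, -0.3]
grip_width: 0.0853
```

```bash
python3 - <<'E'
from h import *
from workcell import bot
f,s=grabwrist(bot,"w18");print(s["position"],s["tool_rot"],s["force"],s["grip_width"])
E
```

```text
[0.55666722 0.08327599 0.05602837] [-3.14102595e+00 -9.24096040e-05 -2.34009381e-01] [-0.52000071 -0.45337668 -0.27598335] 0.08529440213524442
```

View pics/w18.png

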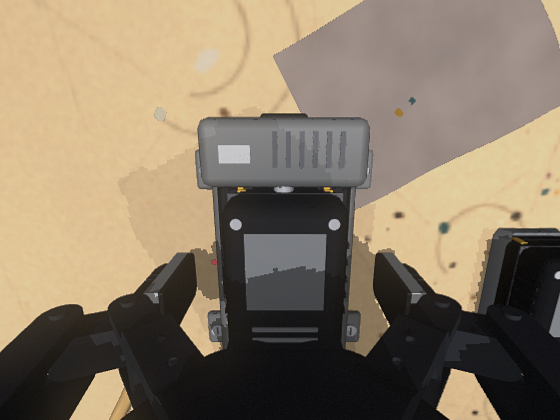

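>>> apply_moves(
  commands=[
    {"travel":[0,0,-0.02],"twist":[0,0,0],"claw":0.085},
    {"travel":[0,0,-0.05],"twist":[0,0,0],"claw":0.085},
    {"travel":[0,0,-0.09],"twist":[0,0,0],"claw":0.085},
    {"travel":[-0.04,0,-0.115],"twist":[0,0,0],"claw":0.085},
    {"travel":[-0.075,0,-0.115],"twist":[0,0,0],"claw":0.085},
    {"travel":[-0.075,0,-0.115],"twist":[0,0,0],"claw":0.085},
    {"travel":[-0.075,0,-0.115],"twist":[0,0,0],"claw":0.085},
  ],
)

```text
clock: 22.8
position: [0.4836, 0.1009, 0.1715]
tool_rot: [-3.141, -0.001, -0.233]
force: [0.9, 0.8, -0.5]
grip_width: 0.0849
```

```bash
python3 - <<'E'
from h import *
from workcell import bot
f,s=grabwrist(bot,"w19");print(s["position"],s["tool_rot"],s["force"])
crop(f,"w19a",225,0,120,220,2.7)
t=bot.grab_frame("top"); a=load("top0")["frame"]; d=cv2.absdiff(a,t["frame"]).max(2)
cv2.imwrite("pics/top19.png",t["frame"])
E
```

```text
[0.48363978 0.10091264 0.17147208] [-3.14055194e+00 -8.00979314e-04 -2.33176937e-01] [ 0.85168487  0.80310565 -0.52974129]
```

View pics/w19.png

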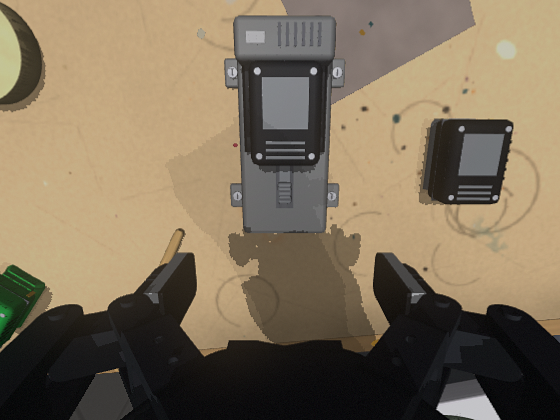

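View pics/w19a.png

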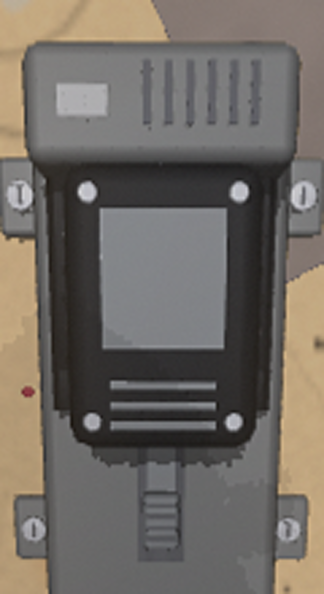

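View pics/top19.png

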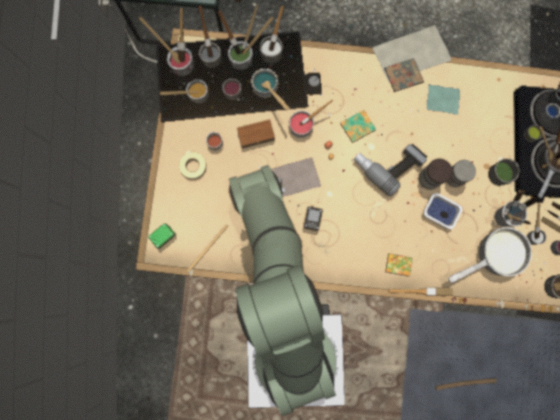

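```bash
python3 - <<'E'
from h import *
from workcell import bot
f=load("w19")
A=lambda L:[[225+x/2.7-.35,y/2.7-.35] for x,y in L]
P=onplane(f,A([(87,191),(239,191),(92,421),(233,421)]),.083); m=P.mean(0); d=P[0]+P[1]-P[2]-P[3]
L=onplane(f,A([(160,493),(159,546)]),.038); pad=L.mean(0)
u=np.array([np.cos(-.234),np.sin(-.234)]); 
print(m,np.arctan2(d[1],d[0]),"pad",pad,"pad->mid",(m-pad)[:2]@u,"home ref",(np.array([.5555,.0828])-[.4878,.0991])@u)
g=f; f2,s=grabwrist(bot,"w20"); print("moved px",cv2.absdiff(f["frame"],f2["frame"])[50:170,230:340].max())
E
```

```text
[0.55537523 0.08225478 0.083     ] -0.23551418711391647 pad [0.48842616 0.09933263 0.038     ] pad->mid 0.06908433953523106 home ref 0.06963443824116464
moved px 141
```

```bash
python3 - <<'E'
from h import *
from workcell import bot
a=load("w19")["frame"];b=load("w20")["frame"]
print(cv2.phaseCorrelate(a[60:165,245:325].mean(2),b[60:165,245:325].mean(2)))
print(bot.job_done())
E
```

```text
((-0.4269313634635523, 0.8910289061095114), 0.9955852100703356)
the job is handed in; nothing more can be done
None
```

```bash
python3 - <<'E'
from h import *
a=load("w19")["frame"];b=load("w20")["frame"]
for r in ((17,60,230,340),(170,230,235,330),(115,205,420,520)): print(cv2.phaseCorrelate(a[r[0]:r[1],r[2]:r[3]].mean(2),b[r[0]:r[1],r[2]:r[3]].mean(2)))
E
```

```text
((-0.43175725326586445, 0.8244018108889755), 0.8794436546911408)
((-0.24741581300245485, 0.5082791290080415), 0.8890511735318605)
((-0.12474964360880136, 0.47869710292260237), 0.9988651310495744)
```

I carried out the whole job and handed it in at about 23 s on the robot's clock; no verdict is reported.

**What I did**
- **Release:** I pressed the catch with closed fingers, peaking at about 32 N on the tool. The charged pack sprang out about 15 mm.
- **Charged pack:** I slid it out level and stood it on the bench about 0.17 m to the right of the charger. The set-down force was about 10 N.
- **Flat pack:** I gripped the black pack, not the green look-alike, laid it on the apron and slid it in along the same line. I stopped when the tool no longer advanced, at about 19 N on the tool along the slide. That included the ejector's push, so the force on the end stop itself was lower, though I had no direct reading of it.

**Last checks**
- **Catch holding:** When I eased back, the pack gave about 1 mm and then stayed put while the force fell to about 1 N. After I let go it was not ejected, which points to the catch holding it.
- **Position:** The last close view put the flat pack within about 0.6 mm of the charged pack's original home position, at -0.236 rad against the charger's -0.234.
- **Others:** The charged pack stands upright and clear. The tape roll, tin, box, stick and green look-alike look unmoved in the top view; I did not measure them.

**What disagreed**
- **Pad distance:** The pad-to-pack distance measured about 3–4 mm shorter than the stated dimensions, both before and after, so I took it as a camera calibration bias.
- **Image shift:** The last two wrist pictures differ by 0.9 px at the pack, 0.8 px at the end-stop housing and 0.5 px at the near deck and the charged pack. I put this down to the arm settling rather than the pack moving, but only checked it after handing in.

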